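Tap the ceramic holder cup square into its hole in the pine shelf

ROBOT

A 6-joint arm with a two-finger parallel gripper is mounted at the origin on the work surface. World frame = base frame: x ahead of the robot, y to its left, z up, the work surface at z = 0. Lengths are in m, angles in degrees, forces in N, time in s.
With the tool pointing down it reaches from about 0.4 to 0.825 m from the base axis. Payload 7 kg.
Tool frame: the origin (TCP) lies at the very end of the fingers, on their centre line; the grasp point (between the pads) lies 19 mm behind it; z points along the fingers, y is the direction in which the jaws open and shut (so a half turn about z gives the same grasp; the last joint's range is limited). The gripper opens to 88 mm and grips with 3 to 60 N. Pads are 19 mm wide; open, the fingers measure 130 mm over their backs; the gripper's body (78 mm by 193 mm) begins 47 mm behind the grasp point.
Start: joints at [-49.441, 20.546, 0.682, 0, -70.136, -16.507], TCP at [0.275, -0.616, 0.227] pointing down, gripper open.
Joint ranges: [-176.03, 176.03], [-82.01, 121.73], [-58.28, 71.71], [-173.87, 95.51], [-174.79, -0.11], [-173.66, 173.66]. Speed limits (degrees/s): [136.94, 136.94, 172.46, 180, 180, 180].

INTERFACE

Orientations are given as [roll, pitch, yaw] about the fixed x, y, z axes, in that order (R = Rz(yaw) Ry(pitch) Rx(roll)).
In Python, from plant import ctrl, snapshot, workorder gives the robot as it stands. The module is installed in compiled form; this text tells all that it offers.
- The arm moves only by the shell command python3 -m creep 'ROWS'. ROWS is JSON, a list of rows, each a list of 5 numbers: the shift along the tool's x, y, z scaled (see below), then the turn about the tool's z scaled (see below), then the finger opening in mm, from 0 to 87.6. A call has exactly 8 rows; each row is the pose to reach, as a shift and turn from the pose commanded when the call began, along the tool's axes at that moment, turning the shorter way round; what a row does not reach only later rows make up. The controller multiplies each number of a shift by 0.1 m and each number of a turn by 180 degrees. A row lasts 1/12 s, in which the tool goes at most 41.7 mm and 7.16 degrees, less where a joint would pass 70% of its speed; a pose out of reach is approached as far as the arm can. A call with a number of a shift or a turn outside -1 to 1 is refused whole. A call with a gripper value outside its range is refused whole. The fingers move at their own pace and stop on an object; the grip force is fixed at half the most. Time passes only in rows, so rows that repeat a pose let the fingers close, or fill a call up. It gives the time, the measured TCP pose, the force and the opening at its end, in the units of the state.
- ctrl.get_obs(): the state, without advancing time (a new reading comes with each control period).
- snapshot(name): name is "scene" or "side" or "wrist"; returns a dict with "img" (420x560x3 uint8, blue, green, red), "camera_matrix" (3x3 intrinsics, pixels), "xyz" and "rotation" of the camera in the world. Camera axes: x right, y up, looking along -z (the intrinsics and any distortion apply to the point x, -y, -z); pixel columns grow to the right and rows downward; lengths in m; the calibration is good to about 2 mm. A picture is of the moment at which its call begins. There is no depth.
- workorder.close_job(): hands the job in, once; it reports no verdict.
The state is a dict: "clock": time; "joint_pos": joint angles; "qvel": joint speeds; "tau": joint torques, N m; "tool_pos": TCP position; "orientation": TCP orientation; "force": force on the tool from outside, world axes, zero at the start; "moment": the same for the moment, N m; "opening": finger opening in m.
Only numpy, scipy, OpenCV 4.12 (cv2) and the standard library are available. Lean on these libraries where they do the work, as an engineer would, in place of code of your own. Each camera call takes 0.05 s, during which the arm holds its last target.

TASK

Take the flanged ceramic holder cup off the pine shelf, stand it foot down in the mouth of the round hole in the shelf and let go of it. Then press it home with light pushes on its top rim, going alternately from side to side around the rim so that it goes in square and never cocks, until its flange lies flat on the board all round. It is brittle, so push gently, and leave the other things alone.

Things in the scene. Friction and masses are not known exactly. Their poses are not given: they have to be found in the camera images.
- cup_mid (a point): Centre, half-way up, of the loose white ceramic holder cup: round, 45 mm tall, about 180 g, standing on its foot on the board. Upwards from the bottom: body 26 mm high, 54 mm across at the very foot, 62 mm at 5 mm up and 64 mm from 12 mm up; flange 76 mm across, 4 mm thick; collar 60 mm across outside, 52 mm inside, 15 mm high. Take it by the collar from above. z: its axis, up.
- cup_rim (a point): Centre of the cup's top rim (the collar's top, 4 mm wide, 52 to 60 mm across), 45 mm above the foot; the rim is where to push. Brittle: once its flange is within 7.5 mm of the board in the hole, the robot must never push or squeeze it with more than 22 N (both fingers added), nor let it tilt more than 0.14 rad.
- cup_seat (a point): Point on the cup's axis level with the flange's underside, 26 mm above the foot and 19 mm below the rim; z is the cup's axis. When the cup is home this lies on hole. Set in the hole by hand, the foot drops in loosely until the tapered body rests on the rubber buttons, with this point about 10 to 13 mm above the board. A foot set 2 mm or more off centre catches on a button, stands askew, and is pushed back towards the middle.
- hole (a point): Centre of the mouth of the round hole in the top of the pine shelf board, 70 mm above the worktop. The hole is 70 mm across, through the 34 mm thick board. z is up; x and y are the board's short (240 mm) and long (520 mm) directions. It lies 110 mm from the board's middle towards the board's +y end.
- hole_grip (a point): On the hole's axis 10 mm below its mouth: the level of six springy rubber buttons in its wall, standing in to a 62 mm circle, that grip the cup's body by friction. Pushing the whole cup straight down takes 23 N and more, too much for it. Pushing one side of the rim takes 8 to 18 N: that side sinks, the far side stays about put. Where the flange meets the board it stops hard.
- tumbler_rim (a point): Centre of the mouth of a blue-glazed tumbler, 72 mm across, 95 mm tall, standing on the shelf; leave alone.
- jar: Frosted glass container with an aluminium twist cap, 60 mm across, 74 mm tall, origin at the centre of its underside, standing on the shelf; leave alone.
- brush: Purple hairbrush, 200 mm long along its x, head 58 mm wide, 30 mm high, bristles down, lying on the shelf beyond the hole; origin under the middle of its length; leave alone.
- razor: Aluminium shaving handle, 120 mm long along its x, 14 mm thick, with a 40 mm wide head, lying on the worktop to the left of the shelf; origin under the middle of the handle; leave alone.
There are look-alikes about, which are no part of the job. What is shaped like the part that bears cup_mid but blue or yellow is not meant.

How it is judged (in metres and radians):
On the way:
1. the cup stands upright in the mouth of the hole, not yet driven in, and let go (horizontal distance between cup_seat and hole below 0.006 m and z of cup_seat in the frame of hole between 0.0065 and 0.0155 m and angle between the z axis of cup_seat and the z axis of hole, either way round below 0.1 rad and contact force between the fingers and cup below 0.5 N), for 0.2 s.
At the end, for the whole second after the job is handed in: The cup sits in the hole the right way up, within 4 mm of its middle, its flange flat on the board: underside within 2 mm of the board at the middle and square to it within 0.035 rad, at rest (horizontal distance between cup_seat and hole below 0.004 m and z of cup_seat in the frame of hole below 0.002 m and angle between the z axis of cup_seat and the z axis of hole, either way round below 0.035 rad and angle between cup_seat's own z axis and vertical below 0.1 rad and linear speed of cup below 0.01 m/s); the robot touches nothing.
It fails at once if the cup is pushed or squeezed by the fingers with more than 22 N while it is being driven in (horizontal distance between cup_seat and hole below 0.02 m and z of cup_seat in the frame of hole below 0.0075 m and contact force between any of the fingers, the arm and cup above 22 N).
It fails at once if the cup cocks (more than 0.14 rad) while it is being driven in (horizontal distance between cup_seat and hole below 0.02 m and z of cup_seat in the frame of hole below 0.0075 m and angle between the z axis of cup_seat and the z axis of hole, either way round above 0.14 rad).
It fails at once if the tumbler, jar, hairbrush or shaving handle is disturbed (moved over 20 mm) (distance of any of tumbler_rim, jar, brush, razor from where it was at the start of the episode above 0.02 m).
It also fails if it takes over 72 s, if anything falls off the work surface, if the arm or the gripper's body presses on something with over 40 N, if the wrist force passes 120 N, or if a joint passes its speed limit or range.

## Working session

There is one attempt and no reset: what is moved stays moved. The work goes in short steps, Python scripts to look and compute and a shell command to move; the robot and the scene stay as the last step left them, time stands still between calls to the robot, and variables do not carry over. Pictures are saved under pics/ and viewed, and the job is handed in when it is done.

```bash
mkdir -p pics; python3 - <<'E'
from plant import ctrl,snapshot
import cv2
print(ctrl.get_obs())
for n in("scene","side","wrist"):
    s=snapshot(n); cv2.imwrite(f"pics/{n}0.png",s["img"]); print(n,s["camera_matrix"],s["xyz"],s["rotation"],[k for k in s])
E
```

```text
{'clock': 0.0, 'joint_pos': array([-4.94414964e+01,  2.05928719e+01,  6.34643722e-01, -1.98198616e-02,
       -7.01342004e+01, -1.65080717e+01]), 'qvel': array([-0.00986022, -0.02877027,  0.06053878, -0.06395243, -0.00090705,
       -0.05815471]), 'tau': array([ 3.24252669e-04, -5.82723498e+01,  2.93041545e+01,  6.99675098e+00,
        6.74502837e-03, -2.27330665e-04]), 'tool_pos': array([ 0.27488935, -0.61597544,  0.225614  ]), 'orientation': array([ 1.79906087e+02, -8.40233470e-03, -1.55956311e+02]), 'force': array([-0.01298119, -0.92809681, -0.38728065]), 'moment': array([ 0.04878942, -0.02109879, -0.05301809]), 'opening': 0.08743731159979931}
scene [[438.50501214   0.         281.97283544]
 [  0.         438.50501214 209.06512249]
 [  0.           0.           1.        ]] [1.32120148 0.32795261 0.82789227] [ 49.02968534  -0.80738468 108.2351256 ] ['img', 'camera_matrix', 'xyz', 'rotation']
side [[528.66790845   0.         279.72395123]
 [  0.         528.66790845 207.714437  ]
 [  0.           0.           1.        ]] [0.34887011 1.08287403 0.6896009 ] [  60.12187908    1.14819587 -168.00729197] ['img', 'camera_matrix', 'xyz', 'rotation']
wrist [[368.15740558   0.         275.58158914]
 [  0.         368.15740558 204.49484805]
 [  0.           0.           1.        ]] [ 0.20935999 -0.64419023  0.3837038 ] [-1.52743019e+01 -7.02003568e-02  1.14066267e+02] ['img', 'camera_matrix', 'xyz', 'rotation']
```

View pics/scene0.png

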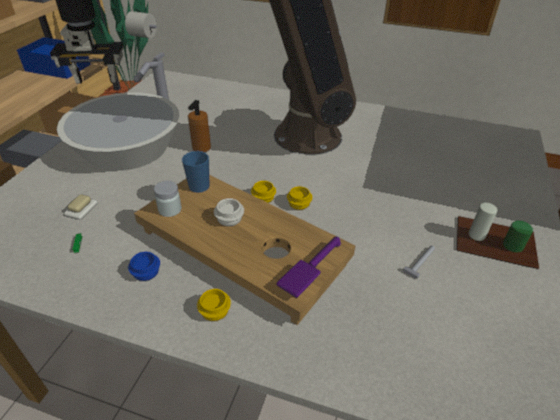

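View pics/side0.png

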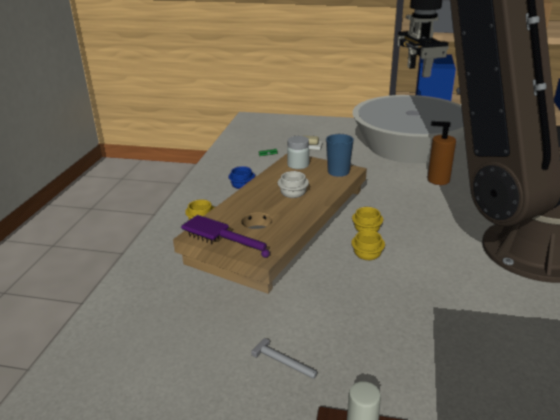

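View pics/wrist0.png

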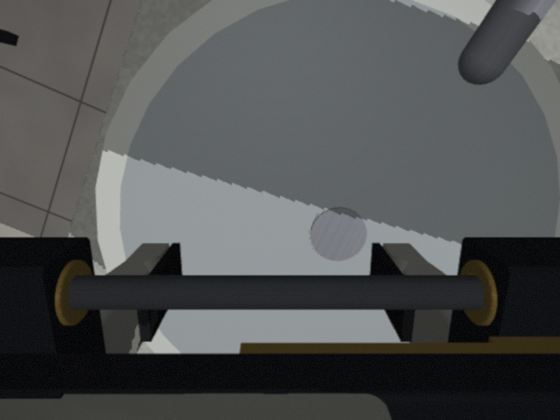

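The scene view shows the white cup at about (229,211), the hole at (277,248), the brush right beside the hole and the jar and tumbler at the far end. The side view shows the cup at (293,184) and the hole at (257,220).

```bash
cat > h.py <<'E'
import numpy as np, cv2
from scipy.spatial.transform import Rotation as R
from plant import ctrl,snapshot
def ray(s,u,v):
    K=s["camera_matrix"]; d=np.array([(u-K[0,2])/K[0,0],-(v-K[1,2])/K[1,1],-1.0])
    return np.array(s["xyz"]),R.from_euler('xyz',s["rotation"],degrees=True).as_matrix()@d
def onz(s,u,v,z):
    o,d=ray(s,u,v); return o+d*(z-o[2])/d[2]
def proj(s,p):
    K=s["camera_matrix"]; c=R.from_euler('xyz',s["rotation"],degrees=True).as_matrix().T@(np.array(p)-s["xyz"])
    return K[0,0]*c[0]/-c[2]+K[0,2], K[1,1]*-c[1]/-c[2]+K[1,2]
def cross(s1,p1,s2,p2):
    o1,d1=ray(s1,*p1);o2,d2=ray(s2,*p2)
    t=np.linalg.lstsq(np.c_[d1,-d2],o2-o1,rcond=None)[0]
    a=o1+t[0]*d1;b=o2+t[1]*d2
    return (a+b)/2,np.linalg.norm(a-b)
def crop(im,u,v,w,h,k): 
    return cv2.resize(im[v-h:v+h,u-w:u+w],None,fx=k,fy=k,interpolation=cv2.INTER_CUBIC)
def state():
    o=ctrl.get_obs(); print("t",round(o["clock"],2),"tcp",np.round(o["tool_pos"],4),"rpy",np.round(o["orientation"],2),"F",np.round(o["force"],1),"op",round(o["opening"]*1000,1))
    return o
E
python3 - <<'E'
from h import *
for n,c in(("scene",(250,230)),("side",(275,200))):
    im=cv2.imread(f"pics/{n}0.png"); cv2.imwrite(f"pics/{n}0c.png",crop(im,*c,60,50,6))
E
```

```text
(no output)
```

View pics/scene0c.png

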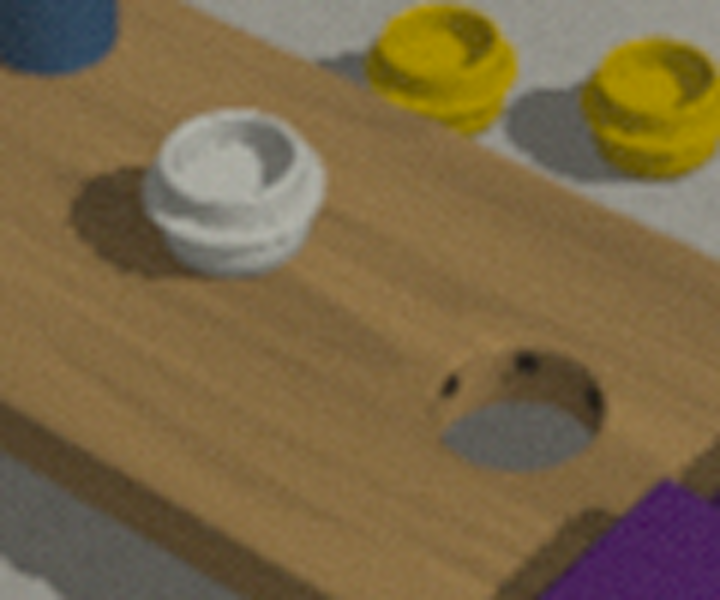

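View pics/side0c.png

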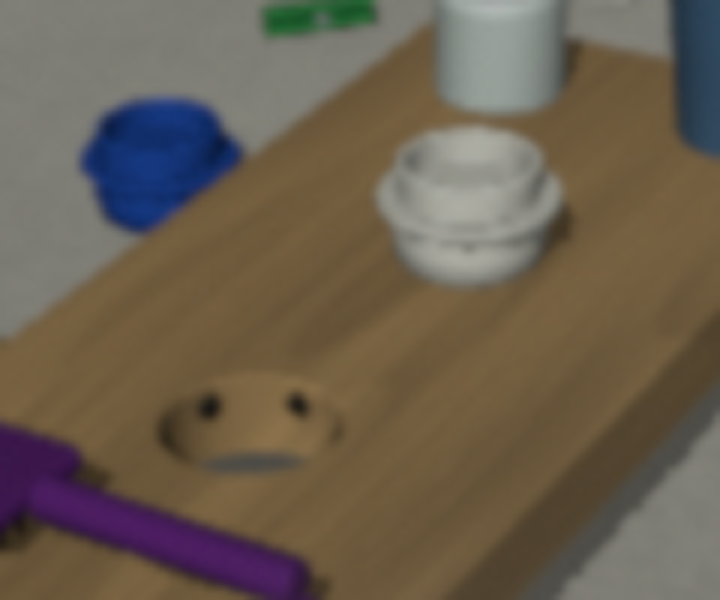

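```bash
python3 - <<'E'
from h import *
a=snapshot("scene");b=snapshot("side")
for nm,p,q,z in(("hole",(276.6,248.2),(256.8,220.2),.07),("rim",(229,206.7),(293.5,177.8),.115)):
    print(nm,onz(a,*p,z),onz(b,*q,z),cross(a,p,b,q))
# board top corners scene guess and brush
for p in((137,212),(352,247),(296,309),(210,176)): print(p,onz(a,*p,.07))
for nm,s in(("scene",a),("side",b)):
    hsv=cv2.cvtColor(s["img"],cv2.COLOR_BGR2HSV); m=cv2.inRange(hsv,(130,90,30),(165,255,255))
    c=max(cv2.findContours(m,0,2)[0],key=cv2.contourArea)
    r=cv2.boxPoints(cv2.minAreaRect(c)); print(nm,[np.round(onz(s,*x,.1),3) for x in r])
state()
E
```

```text
hole [0.62854491 0.09747186 0.07      ] [0.62451848 0.09483099 0.07      ] (array([0.6254681 , 0.09577315, 0.06881544]), np.float64(0.0035719358511800917))
rim [ 0.57302401 -0.04678711  0.115     ] [ 0.56533401 -0.04105501  0.115     ] (array([ 0.56727674, -0.04977533,  0.11008171]), np.float64(0.0009338396637422737))
(137, 212) [ 0.62354773 -0.28721632  0.07      ]
(352, 247) [0.5656941  0.26762073 0.07      ]
(296, 309) [0.78167914 0.19230619 0.07      ]
(210, 176) [ 0.41905913 -0.17597399  0.07      ]
scene [array([0.753, 0.138, 0.1  ]), array([0.555, 0.207, 0.1  ]), array([0.598, 0.258, 0.1  ]), array([0.784, 0.185, 0.1  ])]
side [array([0.76 , 0.208, 0.1  ]), array([0.775, 0.133, 0.1  ]), array([0.56 , 0.209, 0.1  ]), array([0.558, 0.273, 0.1  ])]
t 0.25 tcp [ 0.275  -0.6162  0.2261] rpy [ 179.96   -0.   -155.95] F [-0.2 -0.7  0. ] op 87.6
```

```bash
python3 - <<'E'
from h import *
a=snapshot("scene");b=snapshot("side")
print("soap base",onz(a,201,149,0),onz(b,439,181,0)); print("soap top",cross(a,(194,102),b,(436,124)))
print("tumbler",cross(a,(196,158),b,(340,142))); print("jar",cross(a,(166,187),b,(298,144)))
for p in((0.569,-0.045),(0.626,.096)): print(p, np.degrees(np.arctan2(p[1],p[0])),np.hypot(*p))
E
```

```text
soap base [ 0.20634728 -0.31722093  0.        ] [ 0.19854481 -0.31566665  0.        ]
soap top (array([ 0.22600002, -0.30884297,  0.17832837]), np.float64(0.013445039625974334))
tumbler (array([ 0.46873495, -0.18338544,  0.15874938]), np.float64(0.006517874045756765))
jar (array([ 0.58262519, -0.21233523,  0.13507198]), np.float64(0.010497537536793396))
(0.569, -0.045) -4.521888781458077 0.5707766638537353
(0.626, 0.096) 8.718649285311875 0.6333182454343156
```

```bash
python3 -m creep '[[-0.1,0.11,0,-0.03,87],[-0.2,0.22,0,-0.06,87],[-0.3,0.33,0,-0.1,87],[-0.4,0.45,0,-0.13,87],[-0.5,0.56,0,-0.17,87],[-0.6,0.67,0,-0.2,87],[-0.7,0.79,0,-0.23,87],[-0.8,0.9,0,-0.26,87]]'
python3 -m creep '[[-0.12,-0.03,0,0,87],[-0.25,-0.06,0,0,87],[-0.37,-0.09,0,0,87],[-0.5,-0.12,0,0,87],[-0.62,-0.15,0,0,87],[-0.75,-0.18,0,0,87],[-0.87,-0.2,0,0,87],[-1,-0.23,0,0,87]]'
python3 -m creep '[[-0.12,-0.03,0,0,87],[-0.25,-0.06,0,0,87],[-0.37,-0.09,0,0,87],[-0.5,-0.12,0,0,87],[-0.62,-0.15,0,0,87],[-0.75,-0.18,0,0,87],[-0.87,-0.2,0,0,87],[-1,-0.23,0,0,87]]'
python3 -c "
from h import *
state()"
```

```text
clock: 1.02
tool_pos: [0.3115, -0.5008, 0.2266]
orientation: [-180.0, 0.0, -108.9]
force: [-0.4, 0.4, 1.5]
opening: 0.0872
clock: 1.68
tool_pos: [0.3665, -0.4137, 0.2265]
orientation: [180.0, 0.0, -109.2]
force: [-0.1, -0.2, -0.0]
opening: 0.0872
clock: 2.35
tool_pos: [0.421, -0.3267, 0.2266]
orientation: [180.0, -0.0, -109.2]
force: [0.2, -0.0, -1.2]
opening: 0.0868
t 2.35 tcp [ 0.421  -0.3267  0.2266] rpy [ 180.     -0.   -109.15] F [ 0.2 -0.  -1.2] op 86.8
```

```bash
python3 -m creep '[[-0.12,-0.02,0,0,87],[-0.25,-0.04,0,0,87],[-0.37,-0.06,0,0,87],[-0.5,-0.08,0,0,87],[-0.62,-0.1,0,0,87],[-0.75,-0.12,0,0,87],[-0.87,-0.14,0,0,87],[-1,-0.16,0,0,87]]'
python3 -m creep '[[-0.12,-0.02,0,0,87],[-0.25,-0.04,0,0,87],[-0.37,-0.06,0,0,87],[-0.5,-0.08,0,0,87],[-0.62,-0.1,0,0,87],[-0.75,-0.12,0,0,87],[-0.87,-0.14,0,0,87],[-1,-0.16,0,0,87]]'
python3 -m creep '[[-0.14,-0.02,0,0,87],[-0.28,-0.04,0,0,87],[-0.42,-0.06,0,0,87],[-0.56,-0.08,0,0,87],[-0.7,-0.1,0,0,87],[-0.85,-0.13,0,0,87],[-1,-0.16,0,0,87],[-1,-0.16,0,0,87]]'
python3 -c "
from h import *
state()
cv2.imwrite('pics/w1.png',snapshot('wrist')['img'])"
```

```text
clock: 3.02
tool_pos: [0.4689, -0.2375, 0.2266]
orientation: [-180.0, -0.0, -109.2]
force: [-0.2, 0.2, 0.1]
opening: 0.0874
clock: 3.68
tool_pos: [0.5169, -0.1482, 0.2266]
orientation: [-180.0, -0.0, -109.1]
force: [-0.4, -0.1, -0.1]
opening: 0.0872
clock: 4.35
tool_pos: [0.5659, -0.0577, 0.2263]
orientation: [-180.0, 0.0, -109.1]
force: [-0.0, -0.6, 1.5]
opening: 0.0868
t 4.35 tcp [ 0.5659 -0.0577  0.2263] rpy [-1.7999e+02  1.0000e-02 -1.0906e+02] F [-0.  -0.6  1.5] op 86.8
```

View pics/w1.png

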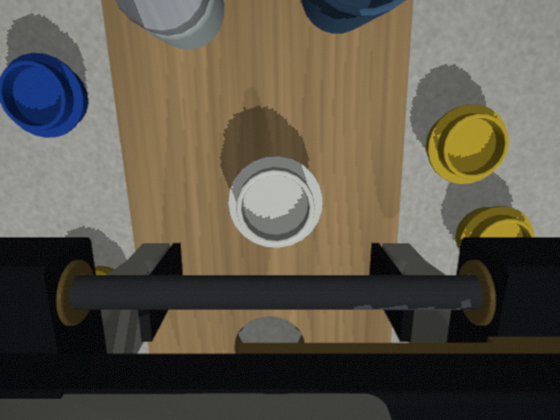

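```bash
cat >> h.py <<'E'
def rim(s,z,box,d_out,thr=110,sat=60):
    "white ring: mask, outer contour -> ellipse fit"
    u0,v0,u1,v1=box; sub=s["img"][v0:v1,u0:u1]
    hsv=cv2.cvtColor(sub,cv2.COLOR_BGR2HSV); m=cv2.inRange(hsv,(0,0,thr),(180,sat,255))
    c=max(cv2.findContours(m,cv2.RETR_EXTERNAL,cv2.CHAIN_APPROX_NONE)[0],key=cv2.contourArea)
    return c.reshape(-1,2)+[u0,v0],m
E
python3 - <<'E'
from h import *
s=snapshot("wrist"); im=s["img"]
cv2.imwrite("pics/w1c.png",crop(im,275,200,60,50,6))
c,m=rim(s,.1,(205,140,345,260),.076)
P=np.array([onz(s,u,v,.098)[:2] for u,v in c.astype(float)])
(x,y),r=cv2.minEnclosingCircle(P.astype(np.float32)); print("flange-plane",x,y,2*r,len(c))
E
```

```text
flange-plane 0.567464292049408 -0.050946012139320374 0.07662328332662582 262
```

View pics/w1c.png

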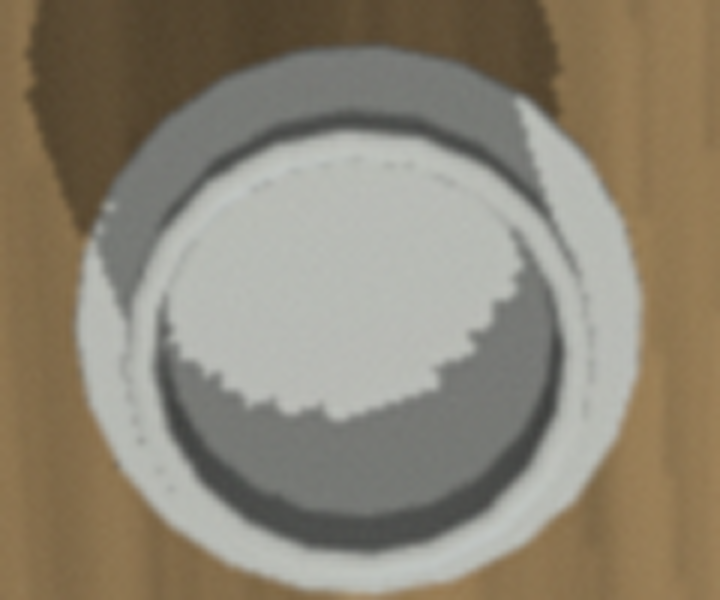

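```bash
python3 -m creep '[[-0.1,0,0,0,87],[-0.2,0,0,0,87],[-0.32,0,0,0,87],[-0.44,0,0,0,87],[-0.56,0,0,0,87],[-0.68,0,0,0,87],[-0.8,0,0,0,87],[-0.8,0,0,0,87]]'
python3 -m creep '[[-0.12,0,0,0,87],[-0.24,0,0,0,87],[-0.36,0,0,0,87],[-0.48,0,0,0,87],[-0.6,0,0,0,87],[-0.7,0,0,0,87],[-0.8,0,0,0,87],[-0.8,0,0,0,87]]'
python3 - <<'E'
from h import *
s=snapshot("wrist"); state()
cv2.imwrite('pics/w2.png',s["img"])
E
```

```text
clock: 5.12
tool_pos: [0.5914, 0.0178, 0.2263]
orientation: [-180.0, 0.0, -109.1]
force: [-0.5, -0.3, -0.3]
opening: 0.0869
clock: 5.78
tool_pos: [0.6174, 0.0929, 0.2263]
orientation: [-180.0, 0.0, -109.1]
force: [0.8, -0.7, 0.7]
opening: 0.0871
t 5.83 tcp [0.617  0.0921 0.2262] rpy [ 1.7998e+02 -2.0000e-02 -1.0909e+02] F [ 0.4 -0.1 -0.5] op 86.7
```

View pics/w2.png

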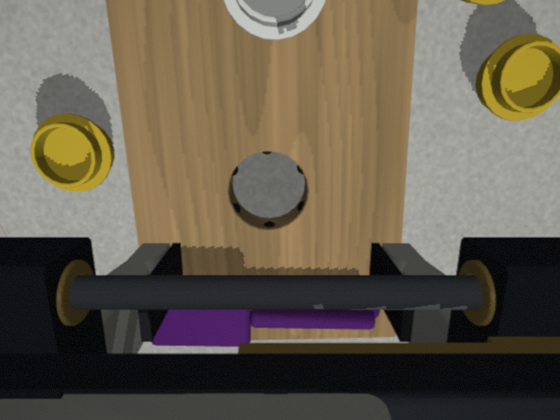

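```bash
python3 - <<'E'
from h import *
s=snapshot("wrist"); im=s["img"]
cv2.imwrite("pics/w2c.png",crop(im,268,190,55,50,6))
c0=np.array([268,189])
hsv=cv2.cvtColor(im,cv2.COLOR_BGR2HSV); sub=slice(140,240),slice(215,320)
m=255-cv2.inRange(hsv[sub],(5,85,75),(25,255,255)); m=cv2.morphologyEx(m,cv2.MORPH_OPEN,np.ones((3,3),np.uint8))
c=max(cv2.findContours(m,0,1)[0],key=cv2.contourArea).reshape(-1,2)+[215,140]
P=np.array([onz(s,u,v,.07)[:2] for u,v in c.astype(float)],dtype=np.float32)
print(cv2.minEnclosingCircle(P),cv2.fitEllipse(P),c.min(0),c.max(0))
v=crop(im,268,190,55,50,6)
for u,w in c: cv2.circle(v,(int((u-213+.5)*6),int((w-140+.5)*6)),2,(0,0,255),-1)
cv2.imwrite("pics/w2d.png",v)
E
```

```text
((0.6240759491920471, 0.09339386969804764), 0.03493882715702057) ((0.6237084269523621, 0.09354715049266815), (0.06767445057630539, 0.06869830191135406), 159.37774658203125) [229 153] [306 229]
```

View pics/w2c.png

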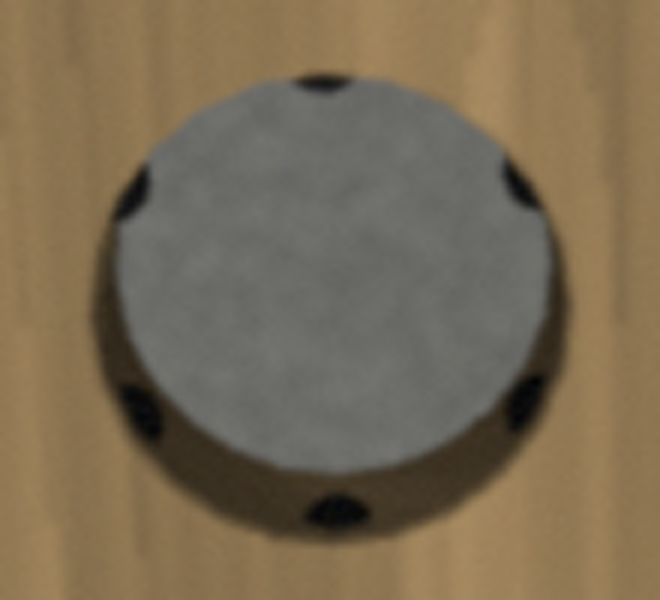

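View pics/w2d.png

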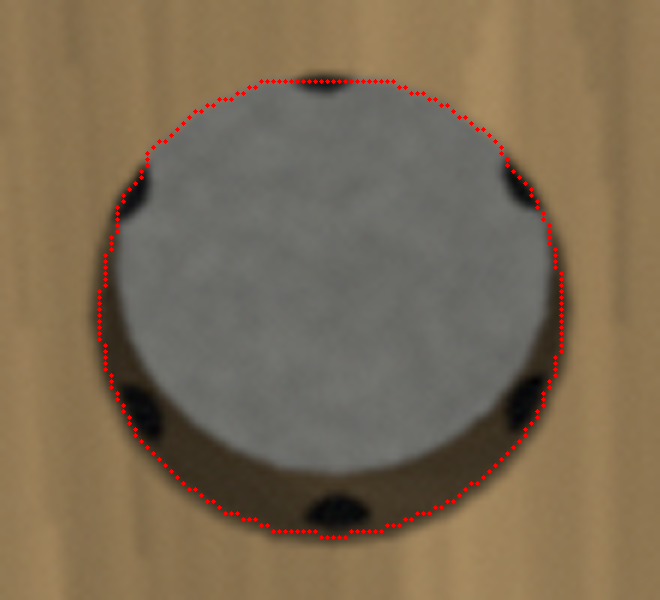

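```bash
python3 -m creep '[[0.12,0,0,0,87],[0.24,0,0,0,87],[0.36,0,0,0,87],[0.48,0,0,0,87],[0.6,0,0,0,87],[0.72,0,0,0,87],[0.8,0,0,0,87],[0.8,0,0,0,87]]'
python3 -m creep '[[0.11,0,0,0,87],[0.22,0,0,0,87],[0.33,0,0,0,87],[0.44,0,0,0,87],[0.55,0,0,0,87],[0.65,0,0,0,87],[0.71,0,0,0,87],[0.71,0,0,0,87]]'
python3 -m creep '[[0,0,0.1,0,87],[0,0,0.2,0,87],[0,0,0.35,0,87],[0,0,0.5,0,87],[0,0,0.6,0,87],[0,0,0.7,0,87],[0,0,0.8,0,87],[0,0,0.8,0,87]]'
python3 - <<'E'
from h import *
s=snapshot("wrist"); state()
cv2.imwrite('pics/w3.png',s["img"])
E
```

```text
clock: 6.55
tool_pos: [0.5899, 0.0137, 0.2269]
orientation: [-180.0, 0.0, -109.2]
force: [0.9, 0.2, -0.3]
opening: 0.0872
clock: 7.22
tool_pos: [0.5667, -0.0528, 0.2267]
orientation: [-180.0, -0.0, -109.2]
force: [-0.1, -0.2, 0.8]
opening: 0.0867
clock: 7.88
tool_pos: [0.5661, -0.0515, 0.1441]
orientation: [179.8, -0.1, -109.1]
force: [-0.8, -0.2, -0.3]
opening: 0.0868
t 7.93 tcp [ 0.5666 -0.0516  0.1454] rpy [ 1.7989e+02 -7.0000e-02 -1.0914e+02] F [-0.1 -0.3  0.4] op 87.0
```

View pics/w3.png

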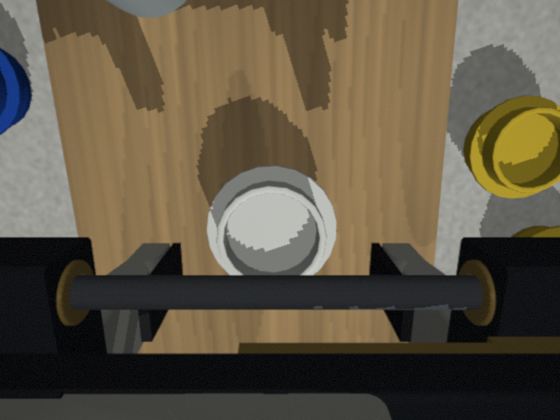

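```bash
python3 - <<'E'
from h import *
s=snapshot("wrist"); o=state(); t=o["tool_pos"]
print("tcp px",proj(s,t),proj(s,[t[0],t[1],.098]))
c,m=rim(s,.1,(195,150,350,272),.076)
print(c.min(0),c.max(0)); u=(c[:,0].min()+c[:,0].max())/2+0.0
v=c[c[:,0]==c[:,0].min(),1].mean(),c[c[:,0]==c[:,0].max(),1].mean();print(v)
p=onz(s,u,np.mean(v),.098);print(p, np.linalg.norm(onz(s,c[:,0].min(),v[0],.098)-onz(s,c[:,0].max(),v[1],.098)))
y=np.array([-.945,.3272]);print("along y",(p[:2]-t[:2])@y)
E
```

```text
t 7.98 tcp [ 0.5673 -0.0516  0.1463] rpy [ 1.7997e+02 -3.0000e-02 -1.0913e+02] F [-1.   0.4 -0.8] op 87.0
tcp px (np.float64(271.6857441488851), np.float64(262.214244226455)) (np.float64(272.4041873316554), np.float64(228.26649814072152))
[208 166] [337 271]
(np.float64(227.0), np.float64(223.5))
[ 0.56658624 -0.05331615  0.098     ] 0.0757765627807071
along y 6.120343335024426e-05
```

```bash
python3 -m creep '[[0,0,0.07,0,87],[0,0,0.15,0,87],[0,0,0.23,0,87],[0,0,0.3,0,87],[0,0,0.37,0,87],[0,0,0.43,0,87],[0,0,0.43,0,87],[0,0,0.43,0,87]]'
python3 -m creep '[[0,0,0,0,75],[0,0,0,0,68],[0,0,0,0,64],[0,0,0,0,60],[0,0,0,0,56],[0,0,0,0,54],[0,0,0,0,54],[0,0,0,0,54]]'
python3 - <<'E'
from h import *
s=snapshot("wrist"); state()
cv2.imwrite('pics/w4.png',s["img"])
E
```

```text
clock: 8.65
tool_pos: [0.567, -0.0517, 0.1031]
orientation: [180.0, -0.0, -109.1]
force: [-0.0, -0.7, 0.3]
opening: 0.0867
clock: 9.32
tool_pos: [0.5675, -0.0516, 0.1038]
orientation: [-180.0, 0.0, -109.1]
force: [0.8, -0.7, 1.9]
opening: 0.0582
t 9.37 tcp [ 0.5675 -0.0516  0.1039] rpy [-1.7997e+02  1.0000e-02 -1.0914e+02] F [ 0.3 -0.3  2.6] op 58.1
```

View pics/w4.png

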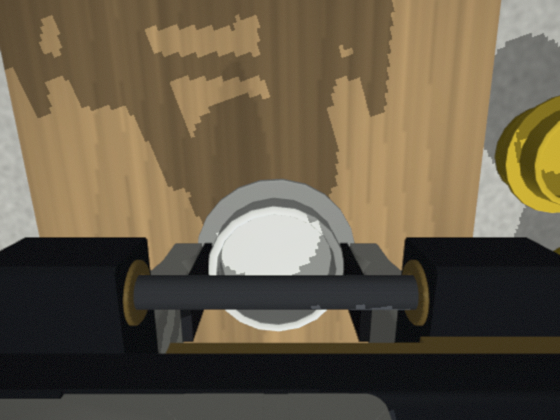

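```bash
python3 - <<'E'
from h import *
s=snapshot("wrist"); o=state(); t=o["tool_pos"]
cv2.imwrite("pics/w4c.png",crop(s["img"],277,255,90,80,4))
print(proj(s,[t[0],t[1],.098]),proj(s,[t[0],t[1],.115]))
E
```

```text
t 9.42 tcp [ 0.5675 -0.0516  0.1038] rpy [-1.7997e+02  1.0000e-02 -1.0914e+02] F [ 0.1 -1.1  2.6] op 58.1
(np.float64(273.0747778605557), np.float64(255.96570476062033)) (np.float64(272.7798610204268), np.float64(271.53209657981796))
```

View pics/w4c.png

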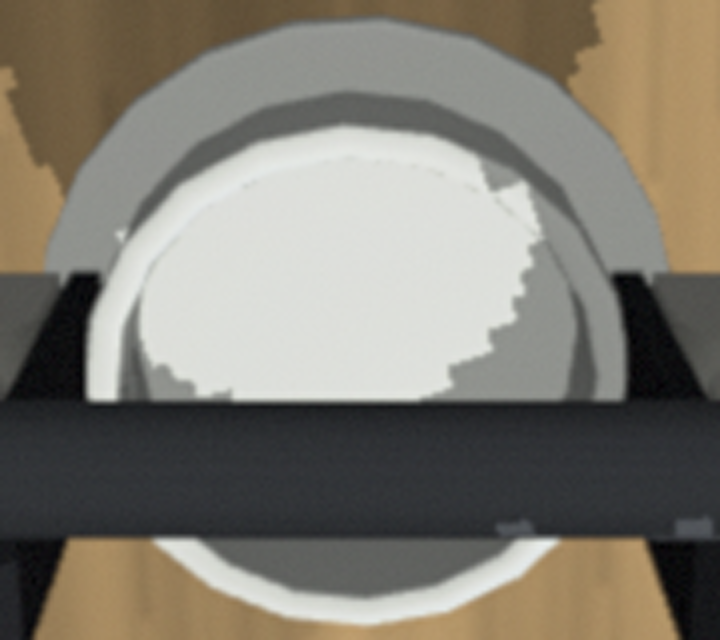

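```bash
python3 - <<'E'
from h import *
s=snapshot("wrist"); t=state()["tool_pos"]
x=np.array([-.3272,-.945]);y=np.array([-.945,.3272])
for pts in([(87,350),(628,350)],[(357,124),(357,624)]):
    P=np.array([onz(s,187+(a-1.5)/4,175+(b-1.5)/4,.115)[:2] for a,b in pts]); print(np.linalg.norm(P[0]-P[1]),(P.mean(0)-t[:2])@x,(P.mean(0)-t[:2])@y)
E
```

```text
t 9.47 tcp [ 0.5675 -0.0516  0.1039] rpy [-1.7997e+02  1.0000e-02 -1.0914e+02] F [ 0.4 -1.2  3.1] op 58.1
0.058408770895987915 0.004409736408534707 0.0013993460774852835
0.05914668324506082 0.00015120179090840618 0.0013501929466631164
```

```bash
python3 -m creep '[[0,0,-0.05,0,54],[0,0,-0.1,0,54],[0,0,-0.15,0,54],[0,0,-0.2,0,54],[0,0,-0.25,0,54],[0,0,-0.3,0,54],[0,0,-0.3,0,54],[0,0,-0.3,0,54]]'
python3 -m creep '[[-0.08,0,0,0,54],[-0.18,-0.01,0,0,54],[-0.3,-0.02,0,0,54],[-0.42,-0.03,0,0,54],[-0.54,-0.04,0,0,54],[-0.65,-0.04,0,0,54],[-0.74,-0.04,0,0,54],[-0.8,-0.04,0,0,54]]'
python3 -m creep '[[-0.08,0,0,0,54],[-0.18,-0.01,0,0,54],[-0.3,-0.02,0,0,54],[-0.42,-0.03,0,0,54],[-0.54,-0.03,0,0,54],[-0.66,-0.03,0,0,54],[-0.75,-0.03,0,0,54],[-0.75,-0.03,0,0,54]]'
python3 - <<'E'
from h import *
s=snapshot("wrist"); state()
cv2.imwrite('pics/w5.png',s["img"])
E
```

```text
clock: 10.13
tool_pos: [0.5674, -0.0515, 0.134]
orientation: [-180.0, 0.0, -109.1]
force: [-0.1, 0.0, -2.6]
opening: 0.0584
clock: 10.8
tool_pos: [0.5977, 0.0242, 0.1334]
orientation: [180.0, -0.0, -109.1]
force: [-0.0, 0.0, -1.8]
opening: 0.0584
clock: 11.47
tool_pos: [0.6254, 0.0945, 0.1334]
orientation: [-180.0, 0.0, -109.1]
force: [1.0, 0.3, -2.1]
opening: 0.0576
t 11.52 tcp [0.6249 0.0936 0.1333] rpy [ 1.7999e+02 -1.0000e-02 -1.0908e+02] F [-0.7 -0.4 -2.6] op 58.1
```

View pics/w5.png

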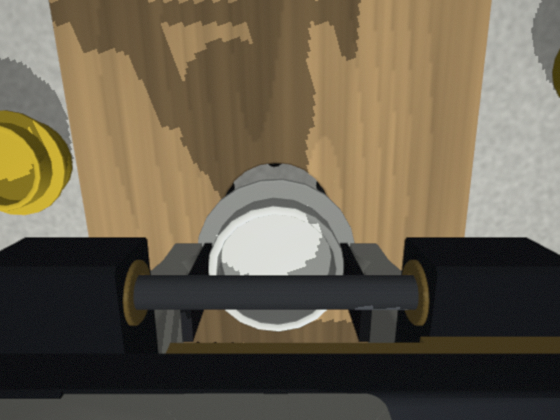

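```bash
python3 -m creep '[[0,0,0.06,0,54],[0,0,0.13,0,54],[0,0,0.2,0,54],[0,0,0.27,0,54],[0,0,0.33,0,54],[0,0,0.38,0,54],[0,0,0.4,0,54],[0,0,0.4,0,54]]'
python3 - <<'E'
from h import *
s=snapshot("wrist"); state()
cv2.imwrite('pics/w6.png',s["img"])
a=snapshot("side");cv2.imwrite('pics/s6.png',crop(a["img"],257,210,50,40,7))
a=snapshot("scene");cv2.imwrite('pics/c6.png',crop(a["img"],277,240,50,40,7))
E
```

```text
clock: 12.18
tool_pos: [0.6244, 0.0923, 0.0928]
orientation: [180.0, -0.0, -109.2]
force: [0.7, 0.5, -1.5]
opening: 0.0581
t 12.23 tcp [0.6246 0.0924 0.0933] rpy [ 1.7998e+02 -3.0000e-02 -1.0915e+02] F [-0.1  0.3 -1.4] op 58.3
```

View pics/w6.png

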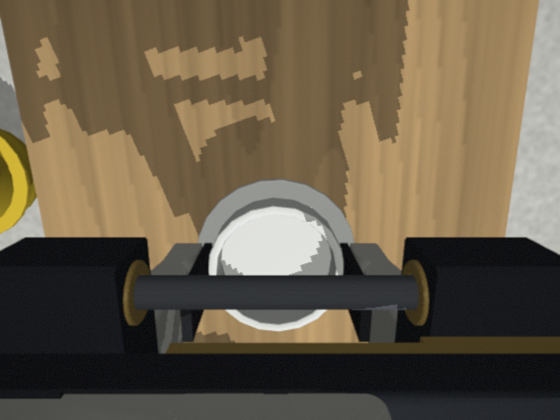

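View pics/s6.png

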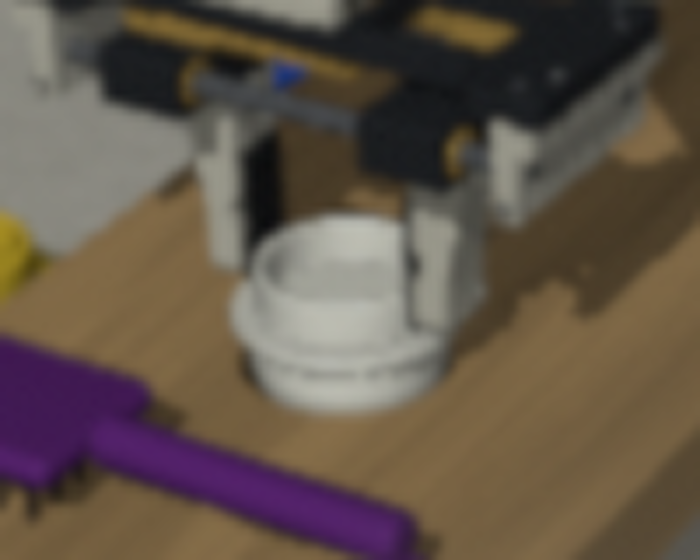

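View pics/c6.png

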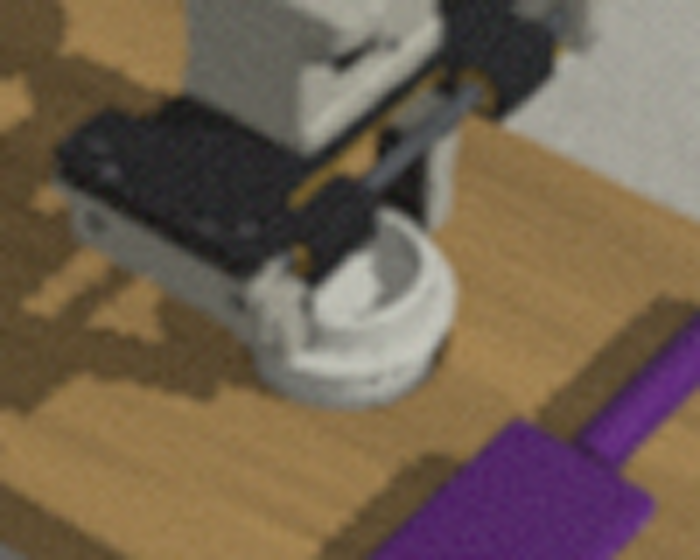

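```bash
python3 -m creep '[[-0.01,-0.005,0.005,0,54],[-0.01,-0.005,0.01,0,54],[-0.01,-0.005,0.015,0,54],[-0.01,-0.005,0.02,0,54],[-0.01,-0.005,0.02,0,54],[-0.01,-0.005,0.02,0,54],[-0.01,-0.005,0.02,0,54],[-0.01,-0.005,0.02,0,54]]'
python3 -m creep '[[0,0,0.005,0,54],[0,0,0.01,0,54],[0,0,0.01,0,54],[0,0,0.01,0,54],[0,0,0.01,0,54],[0,0,0.01,0,54],[0,0,0.01,0,54],[0,0,0.01,0,54]]'
```

```text
clock: 13.0
tool_pos: [0.6255, 0.0933, 0.0916]
orientation: [-180.0, 0.0, -109.1]
force: [0.3, -0.2, -2.3]
opening: 0.0583
clock: 13.67
tool_pos: [0.6254, 0.0933, 0.0905]
orientation: [180.0, -0.0, -109.2]
force: [0.7, 1.0, -1.5]
opening: 0.0584
```

```bash
python3 -m creep '[[0,0,0.005,0,54],[0,0,0.01,0,54],[0,0,0.01,0,54],[0,0,0.01,0,62],[0,0,0.01,0,66],[0,0,0.01,0,70],[0,0,0.01,0,74],[0,0,0.01,0,76]]'
python3 - <<'E'
from h import *
s=snapshot("wrist"); state()
cv2.imwrite('pics/w7.png',s["img"])
a=snapshot("side");cv2.imwrite('pics/s7.png',crop(a["img"],257,210,50,40,7))
E
```

```text
clock: 14.33
tool_pos: [0.6256, 0.0934, 0.0897]
orientation: [-180.0, 0.0, -109.1]
force: [0.9, -0.3, -0.0]
opening: 0.0746
t 14.38 tcp [0.6256 0.0934 0.0897] rpy [-1.7998e+02  1.0000e-02 -1.0915e+02] F [-0.2  0.3  0.7] op 75.5
```

View pics/w7.png

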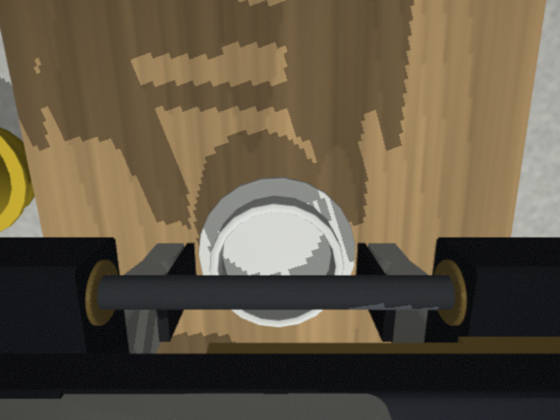

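View pics/s7.png

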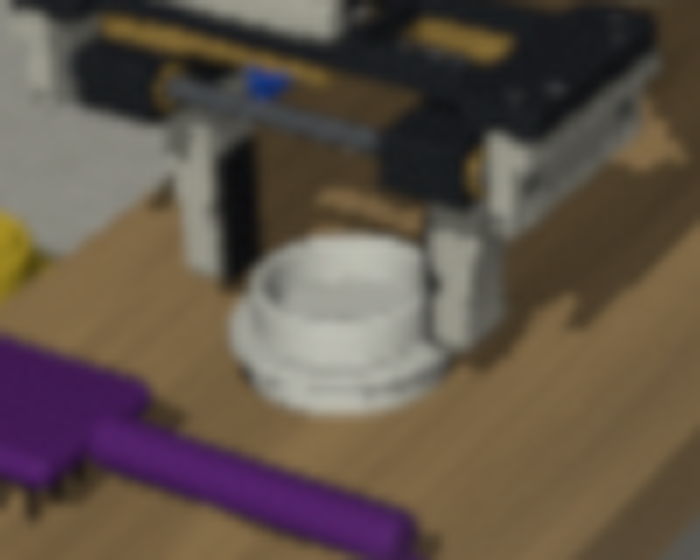

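```bash
python3 -m creep '[[0,0,0,0,80],[0,0,-0.04,0,84],[0,0,-0.1,0,86],[0,0,-0.16,0,86],[0,0,-0.22,0,86],[0,0,-0.28,0,86],[0,0,-0.3,0,86],[0,0,-0.3,0,86]]'
python3 -m creep '[[0,0,0,0,60],[0.05,0,0,0,40],[0.1,0,0,0,20],[0.16,0,0,0,0],[0.22,0,0,0,0],[0.28,0,0,0,0],[0.34,0,0,0,0],[0.35,0,0,0,0]]'
python3 - <<'E'
from h import *
s=snapshot("wrist"); state()
cv2.imwrite('pics/w8.png',s["img"])
a=snapshot("side");cv2.imwrite('pics/s8.png',crop(a["img"],257,210,50,40,7))
E
```

```text
clock: 15.1
tool_pos: [0.6259, 0.0935, 0.1207]
orientation: [-179.9, 0.1, -109.1]
force: [-0.1, 0.4, 0.4]
opening: 0.0862
clock: 15.77
tool_pos: [0.6135, 0.0591, 0.1196]
orientation: [180.0, -0.0, -109.2]
force: [-0.3, -0.0, -0.3]
opening: 0.0379
t 15.82 tcp [0.6137 0.0594 0.1196] rpy [ 180.     -0.   -109.19] F [-0.5  0.6 -0.2] op 34.1
```

View pics/w8.png

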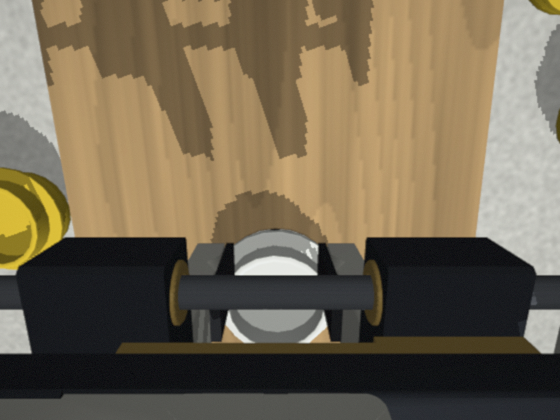

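View pics/s8.png

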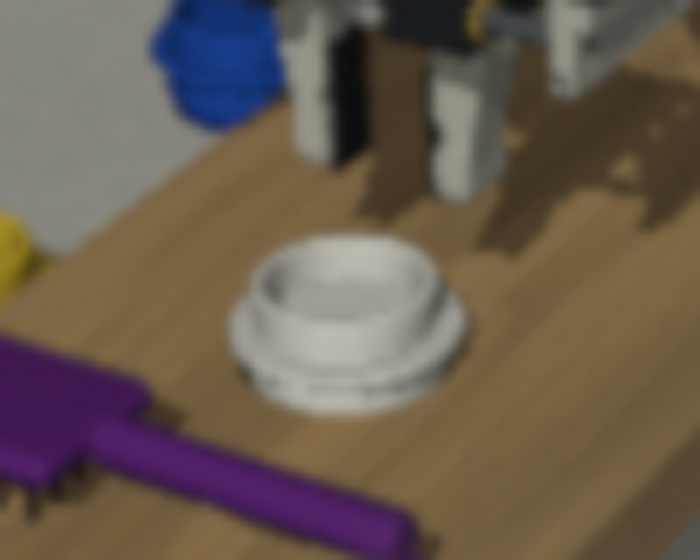

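```bash
python3 -m creep '[[0,0,0,0,0],[0,0,0,0,0],[0,0,0.03,0,0],[0,0,0.06,0,0],[0,0,0.09,0,0],[0,0,0.12,0,0],[0,0,0.15,0,0],[0,0,0.15,0,0]]'
python3 -m creep '[[0,0,0.005,0,0],[0,0,0.01,0,0],[0,0,0.015,0,0],[0,0,0.02,0,0],[0,0,0.025,0,0],[0,0,0.03,0,0],[0,0,0.035,0,0],[0,0,0.04,0,0]]'
```

```text
clock: 16.53
tool_pos: [0.6135, 0.0602, 0.1036]
orientation: [179.9, -0.0, -109.1]
force: [-0.1, 0.2, -0.7]
opening: 0.0004
clock: 17.2
tool_pos: [0.614, 0.0603, 0.1006]
orientation: [-180.0, 0.0, -109.2]
force: [-0.1, 0.7, -0.6]
opening: 0.0005
```

```bash
python3 -m creep '[[0,0,0.003,0,0],[0,0,0.006,0,0],[0,0,0.009,0,0],[0,0,0.012,0,0],[0,0,0.015,0,0],[0,0,0.018,0,0],[0,0,0.02,0,0],[0,0,0.02,0,0]]'
```

```text
clock: 17.87
tool_pos: [0.6139, 0.0603, 0.0985]
orientation: [180.0, -0.0, -109.1]
force: [-0.8, -0.2, 0.6]
opening: 0.0001
```

```bash
python3 - <<'E'
from h import *
s=snapshot("wrist"); state()
cv2.imwrite('pics/w9.png',crop(s["img"],275,270,70,60,5))
a=snapshot("side");cv2.imwrite('pics/s9.png',crop(a["img"],257,210,50,40,7))
E
```

```text
t 17.92 tcp [0.614  0.0603 0.0986] rpy [-180.     -0.   -109.14] F [0.  0.7 0. ] op 0.3
```

View pics/w9.png

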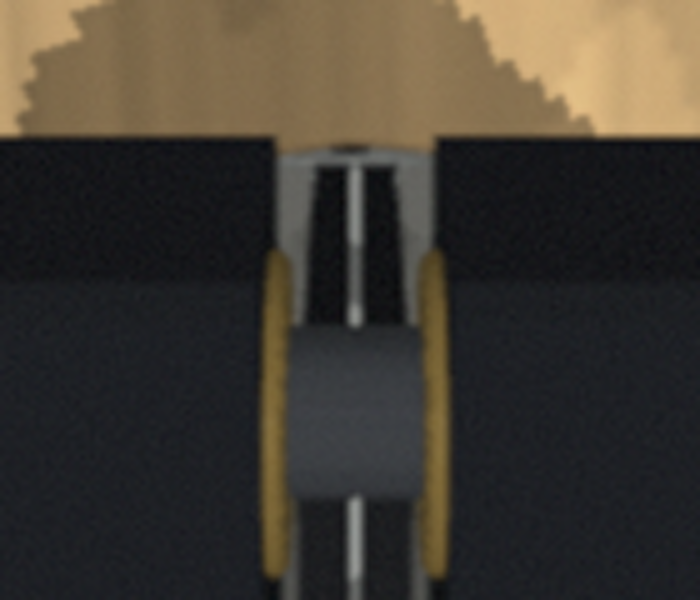

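View pics/s9.png

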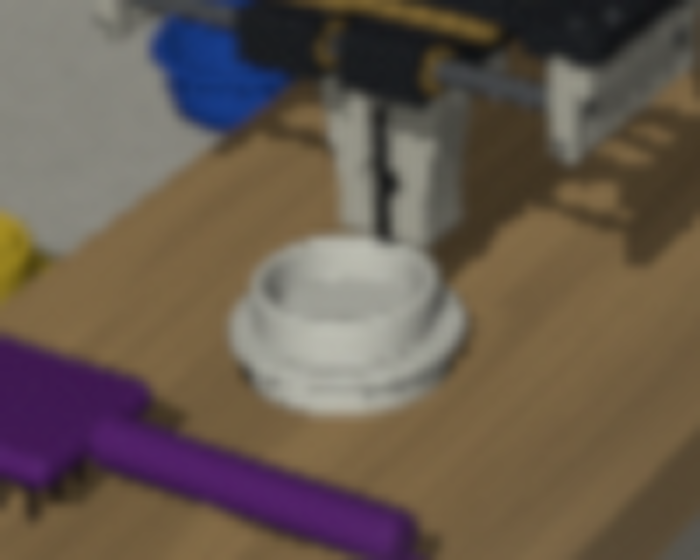

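```bash
python3 - <<'E'
from h import *
s=snapshot("side");t=state()["tool_pos"]
c=lambda p:np.round([(p[0]-207+.5)*7,(p[1]-170+.5)*7],0)
x=np.array([-.3272,-.945,0]);y=np.array([-.945,.3272,0])
print("tip",c(proj(s,t)),"tip inner edge",c(proj(s,t-.0095*x)))
for z in(.1,.0975):
  C=np.array([.6255,.0933,z]); print(z,"cen",c(proj(s,C)),"back",c(proj(s,C+.03*x)),"front",c(proj(s,C-.03*x)),"L/R",c(proj(s,C+.03*y)),c(proj(s,C-.03*y)))
a=cv2.imread('pics/s9.png')
# measured rim center
for cc in((347,279),(347,276)):
  print(onz(s,cc[0]/7+206.5,cc[1]/7+169.5,.099))
E
```

```text
t 18.02 tcp [0.614  0.0603 0.0986] rpy [-180.     -0.   -109.15] F [ 0.3 -0.7  0.1] op 0.3
tip [406. 229.] tip inner edge [390. 242.]
0.1 cen [346. 272.] back [397. 232.] front [294. 314.] L/R [426. 295.] [269. 249.]
0.0975 cen [347. 279.] back [397. 238.] front [294. 321.] L/R [426. 302.] [269. 256.]
[0.62466656 0.09596546 0.099     ]
[0.62513785 0.0941051  0.099     ]
```

```bash
python3 -m creep '[[0,0,-0.03,0,0],[0,0,-0.05,0,0],[-0.02,0,-0.05,0,0],[-0.04,0,-0.05,0,0],[-0.04,0,-0.04,0,0],[-0.04,0,-0.03,0,0],[-0.04,0,-0.02,0,0],[-0.04,0,-0.01,0,0]]'
python3 -m creep '[[0,0,0.003,0,0],[0,0,0.006,0,0],[0,0,0.009,0,0],[0,0,0.012,0,0],[0,0,0.015,0,0],[0,0,0.018,0,0],[0,0,0.02,0,0],[0,0,0.02,0,0]]'
```

```text
clock: 18.68
tool_pos: [0.6152, 0.064, 0.0993]
orientation: [180.0, -0.0, -109.1]
force: [0.7, -0.5, 0.3]
opening: -0.0001
clock: 19.35
tool_pos: [0.6154, 0.0639, 0.098]
orientation: [-180.0, -0.0, -109.1]
force: [-2.0, -0.1, 4.8]
opening: 0.0007
```

```bash
python3 -m creep '[[0,0,0.003,0,0],[0,0,0.006,0,0],[0,0,0.01,0,0],[0,0,0.013,0,0],[0,0,0.016,0,0],[0,0,0.02,0,0],[0,0,0.02,0,0],[0,0,0.02,0,0]]'
```

```text
clock: 20.02
tool_pos: [0.6153, 0.0633, 0.0966]
orientation: [-180.0, -0.0, -109.1]
force: [-2.7, -4.1, 11.0]
opening: 0.0005
```

```bash
python3 -m creep '[[0,0,0.003,0,0],[0,0,0.006,0,0],[0,0,0.01,0,0],[0,0,0.013,0,0],[0,0,0.016,0,0],[0,0,0.02,0,0],[0,0,0.02,0,0],[0,0,0.02,0,0]]'
python3 - <<'E'
from h import *
a=snapshot("side");cv2.imwrite('pics/s10.png',crop(a["img"],257,210,50,40,7))
E
```

```text
clock: 20.68
tool_pos: [0.6153, 0.0628, 0.0953]
orientation: [-179.9, -0.1, -109.1]
force: [-5.6, -4.8, 13.8]
opening: 0.0005
```

View pics/s10.png

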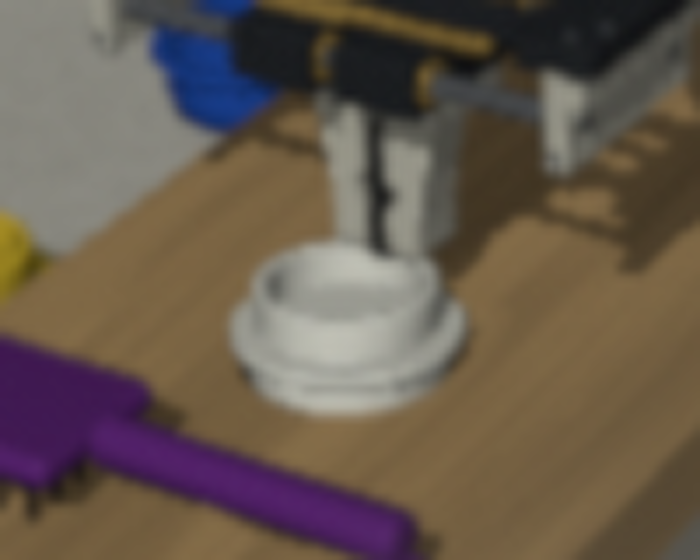

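```bash
python3 -m creep '[[0,0,-0.06,0,0],[0,0,-0.12,0,0],[-0.1,0,-0.12,0,0],[-0.25,0,-0.12,0,0],[-0.4,0,-0.12,0,0],[-0.52,0,-0.12,0,0],[-0.6,0,-0.1,0,0],[-0.6,0,-0.07,0,0]]'
python3 -m creep '[[0,0,0.005,0,0],[0,0,0.01,0,0],[0,0,0.015,0,0],[0,0,0.02,0,0],[0,0,0.025,0,0],[0,0,0.03,0,0],[0,0,0.03,0,0],[0,0,0.03,0,0]]'
```

```text
clock: 21.4
tool_pos: [0.6357, 0.1231, 0.1]
orientation: [-180.0, 0.0, -109.0]
force: [0.7, 0.3, -0.6]
opening: 0.0004
clock: 22.07
tool_pos: [0.635, 0.1203, 0.0982]
orientation: [-180.0, -0.0, -109.2]
force: [-2.0, -0.9, 5.7]
opening: 0.0003
```

```bash
python3 -m creep '[[0,0,0.004,0,0],[0,0,0.008,0,0],[0,0,0.012,0,0],[0,0,0.016,0,0],[0,0,0.02,0,0],[0,0,0.025,0,0],[0,0,0.03,0,0],[0,0,0.03,0,0]]'
python3 - <<'E'
from h import *
a=snapshot("side");cv2.imwrite('pics/s11.png',crop(a["img"],257,210,50,40,7))
E
```

```text
clock: 22.73
tool_pos: [0.6357, 0.1214, 0.0963]
orientation: [-179.9, 0.1, -109.1]
force: [-4.8, 2.8, 10.5]
opening: 0.0004
```

View pics/s11.png

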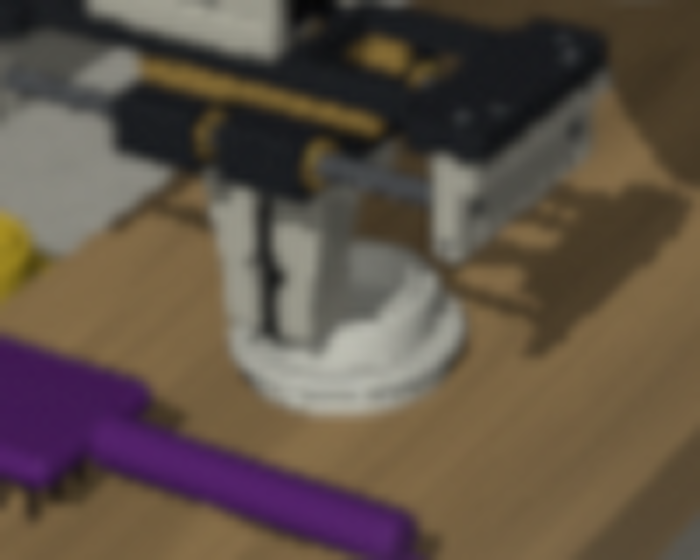

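```bash
python3 -m creep '[[0,0,0.004,0,0],[0,0,0.008,0,0],[0,0,0.012,0,0],[0,0,0.016,0,0],[0,0,0.02,0,0],[0,0,0.023,0,0],[0,0,0.026,0,0],[0,0,0.026,0,0]]'
python3 -c "
from h import *
state()"
```

```text
clock: 23.45
tool_pos: [0.6365, 0.1221, 0.0945]
orientation: [-179.8, 0.2, -109.1]
force: [-3.6, 3.8, 12.9]
opening: 0.0002
t 23.45 tcp [0.6365 0.1221 0.0945] rpy [-179.81    0.2  -109.1 ] F [-3.6  3.8 12.9] op 0.2
```

```bash
python3 -m creep '[[0,0,-0.06,0,0],[0,0,-0.12,0,0],[0.1,0,-0.12,0,0],[0.25,0,-0.12,0,0],[0.4,0,-0.12,0,0],[0.52,0,-0.12,0,0],[0.59,0,-0.1,0,0],[0.59,0,-0.07,0,0]]'
python3 -m creep '[[0,0,0.008,0,0],[0,0,0.015,0,0],[0,0,0.02,0,0],[0,0,0.025,0,0],[0,0,0.03,0,0],[0,0,0.035,0,0],[0,0,0.04,0,0],[0,0,0.04,0,0]]'
```

```text
clock: 24.12
tool_pos: [0.6149, 0.0629, 0.099]
orientation: [180.0, -0.0, -109.3]
force: [-0.1, -0.7, 1.0]
opening: 0.0003
clock: 24.78
tool_pos: [0.6159, 0.0653, 0.0961]
orientation: [-180.0, 0.0, -109.1]
force: [-3.7, -0.1, 8.8]
opening: 0.0004
```

```bash
python3 -m creep '[[0,0,0.004,0,0],[0,0,0.008,0,0],[0,0,0.012,0,0],[0,0,0.016,0,0],[0,0,0.02,0,0],[0,0,0.025,0,0],[0,0,0.03,0,0],[0,0,0.03,0,0]]'
python3 -m creep '[[0,0,0.004,0,0],[0,0,0.008,0,0],[0,0,0.012,0,0],[0,0,0.016,0,0],[0,0,0.016,0,0],[0,0,0.016,0,0],[0,0,0.016,0,0],[0,0,0.016,0,0]]'
```

```text
clock: 25.45
tool_pos: [0.6159, 0.0644, 0.0941]
orientation: [-179.9, -0.0, -109.1]
force: [-4.6, -4.4, 14.6]
opening: 0.0003
clock: 26.12
tool_pos: [0.6155, 0.0638, 0.0921]
orientation: [-180.0, -0.1, -109.1]
force: [-4.4, -6.0, 13.3]
opening: 0.0001
```

```bash
python3 -m creep '[[0,0,-0.06,0,0],[0,0,-0.12,0,0],[-0.1,0,-0.12,0,0],[-0.25,0,-0.12,0,0],[-0.4,0,-0.12,0,0],[-0.52,0,-0.12,0,0],[-0.58,0,-0.1,0,0],[-0.58,0,-0.07,0,0]]'
python3 -m creep '[[0,0,0.004,0,0],[0,0,0.008,0,0],[0,0,0.012,0,0],[0,0,0.016,0,0],[0,0,0.02,0,0],[0,0,0.025,0,0],[0,0,0.03,0,0],[0,0,0.03,0,0]]'
python3 - <<'E'
from h import *
a=snapshot("side");cv2.imwrite('pics/s12.png',crop(a["img"],257,210,50,40,7))
E
```

```text
clock: 26.78
tool_pos: [0.6352, 0.1219, 0.0968]
orientation: [-180.0, 0.0, -109.0]
force: [-0.1, -0.4, -0.7]
opening: 0.0003
clock: 27.45
tool_pos: [0.6348, 0.1195, 0.0948]
orientation: [-180.0, 0.0, -109.1]
force: [-0.9, -0.6, 2.6]
opening: 0.0008
```

View pics/s12.png

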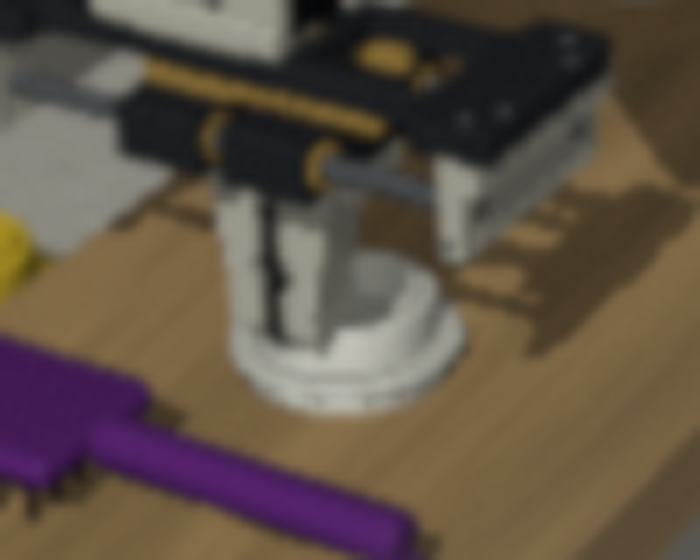

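```bash
python3 -m creep '[[0,0,0.004,0,0],[0,0,0.008,0,0],[0,0,0.012,0,0],[0,0,0.016,0,0],[0,0,0.02,0,0],[0,0,0.025,0,0],[0,0,0.03,0,0],[0,0,0.03,0,0]]'
python3 -m creep '[[0,0,0.004,0,0],[0,0,0.008,0,0],[0,0,0.012,0,0],[0,0,0.016,0,0],[0,0,0.016,0,0],[0,0,0.016,0,0],[0,0,0.016,0,0],[0,0,0.016,0,0]]'
```

```text
clock: 28.17
tool_pos: [0.6354, 0.1204, 0.0931]
orientation: [-179.9, 0.1, -109.1]
force: [-3.5, 2.0, 10.1]
opening: 0.0004
clock: 28.83
tool_pos: [0.636, 0.1208, 0.0917]
orientation: [-179.8, 0.1, -109.1]
force: [-2.2, 2.6, 9.5]
opening: 0.0005
```

```bash
python3 -m creep '[[0,0,0.003,0,0],[0,0,0.006,0,0],[0,0,0.009,0,0],[0,0,0.012,0,0],[0,0,0.012,0,0],[0,0,0.012,0,0],[0,0,0.012,0,0],[0,0,0.012,0,0]]'
python3 -m creep '[[0,0,-0.06,0,0],[0,0,-0.12,0,0],[0.1,0,-0.12,0,0],[0.25,0,-0.12,0,0],[0.4,0,-0.12,0,0],[0.52,0,-0.12,0,0],[0.57,0,-0.1,0,0],[0.57,0,-0.06,0,0]]'
python3 -m creep '[[0,0,0.006,0,0],[0,0,0.012,0,0],[0,0,0.018,0,0],[0,0,0.024,0,0],[0,0,0.028,0,0],[0,0,0.032,0,0],[0,0,0.036,0,0],[0,0,0.036,0,0]]'
```

```text
clock: 29.5
tool_pos: [0.636, 0.1211, 0.091]
orientation: [-179.8, 0.2, -109.1]
force: [-3.5, 2.6, 13.8]
opening: 0.0003
clock: 30.17
tool_pos: [0.6156, 0.0641, 0.0948]
orientation: [-180.0, 0.0, -109.3]
force: [0.3, 0.5, -0.3]
opening: 0.0006
clock: 30.83
tool_pos: [0.6161, 0.0659, 0.0923]
orientation: [-180.0, -0.0, -109.1]
force: [-4.3, -0.7, 10.8]
opening: 0.0005
```

```bash
python3 -m creep '[[0,0,0.003,0,0],[0,0,0.006,0,0],[0,0,0.009,0,0],[0,0,0.012,0,0],[0,0,0.015,0,0],[0,0,0.015,0,0],[0,0,0.015,0,0],[0,0,0.015,0,0]]'
python3 - <<'E'
from h import *
a=snapshot("side");cv2.imwrite('pics/s13.png',crop(a["img"],257,210,50,40,7))
a=snapshot("scene");cv2.imwrite('pics/c13.png',crop(a["img"],277,240,50,40,7))
E
```

```text
clock: 31.5
tool_pos: [0.616, 0.0655, 0.0914]
orientation: [-180.0, -0.1, -109.1]
force: [-6.6, -4.2, 15.2]
opening: 0.0004
```

View pics/s13.png

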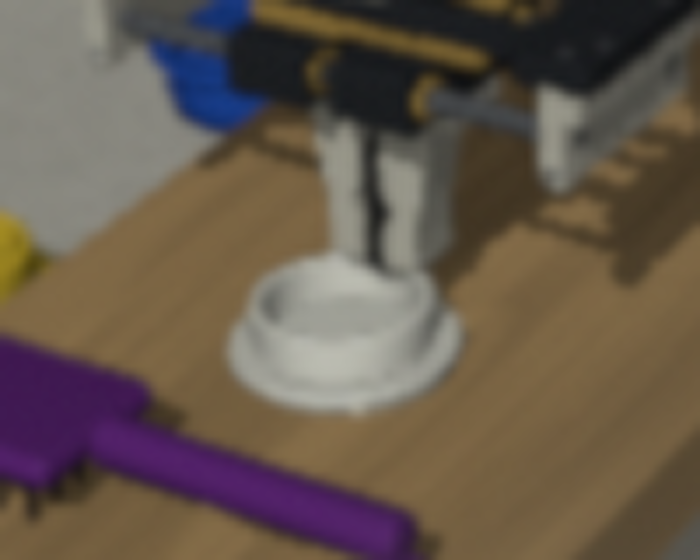

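View pics/c13.png

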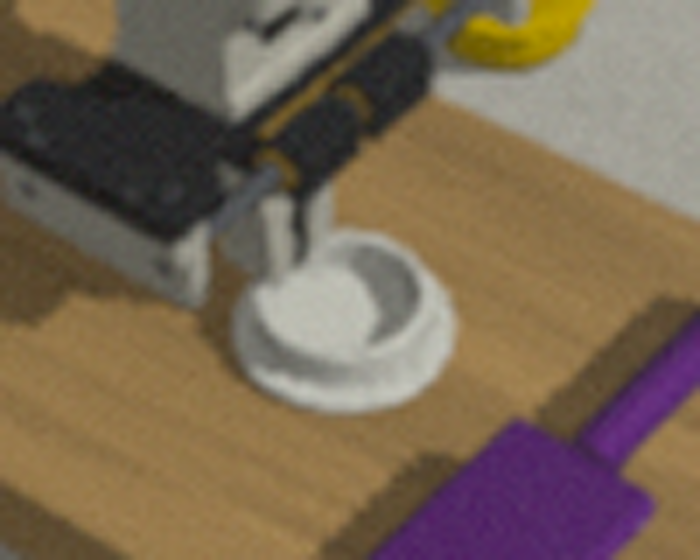

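```bash
python3 -m creep '[[0,0,-0.06,0,0],[0,0,-0.12,0,0],[-0.08,-0.08,-0.12,0,0],[-0.16,-0.16,-0.12,0,0],[-0.24,-0.24,-0.12,0,0],[-0.29,-0.3,-0.12,0,0],[-0.29,-0.3,-0.1,0,0],[-0.29,-0.3,-0.08,0,0]]'
python3 -m creep '[[0,0,0.004,0,0],[0,0,0.008,0,0],[0,0,0.012,0,0],[0,0,0.016,0,0],[0,0,0.02,0,0],[0,0,0.025,0,0],[0,0,0.03,0,0],[0,0,0.03,0,0]]'
```

```text
clock: 32.27
tool_pos: [0.654, 0.0838, 0.0967]
orientation: [180.0, -0.0, -109.1]
force: [-0.6, -0.1, 0.1]
opening: -0.0004
clock: 32.93
tool_pos: [0.6537, 0.0835, 0.0944]
orientation: [180.0, 0.0, -109.1]
force: [0.6, 0.5, -0.3]
opening: 0.0008
```

```bash
python3 -m creep '[[0,0,0.004,0,0],[0,0,0.008,0,0],[0,0,0.012,0,0],[0,0,0.016,0,0],[0,0,0.02,0,0],[0,0,0.02,0,0],[0,0,0.02,0,0],[0,0,0.02,0,0]]'
python3 - <<'E'
from h import *
a=snapshot("side");cv2.imwrite('pics/s14.png',crop(a["img"],257,210,50,40,7))
a=snapshot("scene");cv2.imwrite('pics/c14.png',crop(a["img"],277,240,50,40,7))
E
```

```text
clock: 33.6
tool_pos: [0.6538, 0.0835, 0.0925]
orientation: [-180.0, -0.0, -109.1]
force: [0.6, -0.8, -0.5]
opening: 0.0006
```

View pics/s14.png

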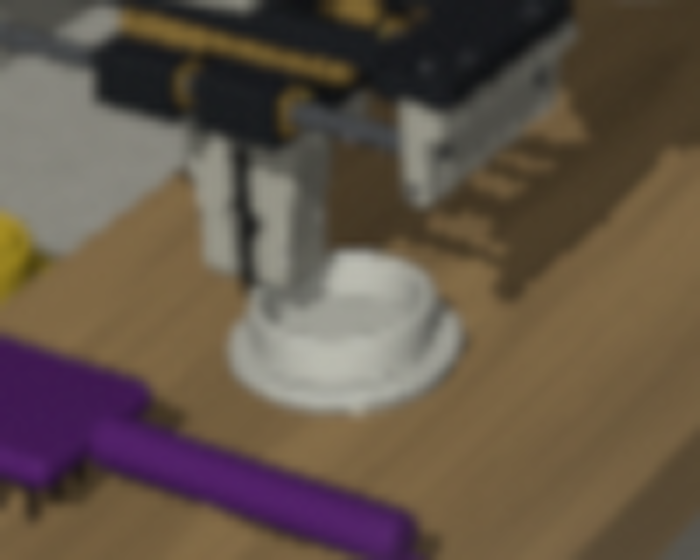

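View pics/c14.png

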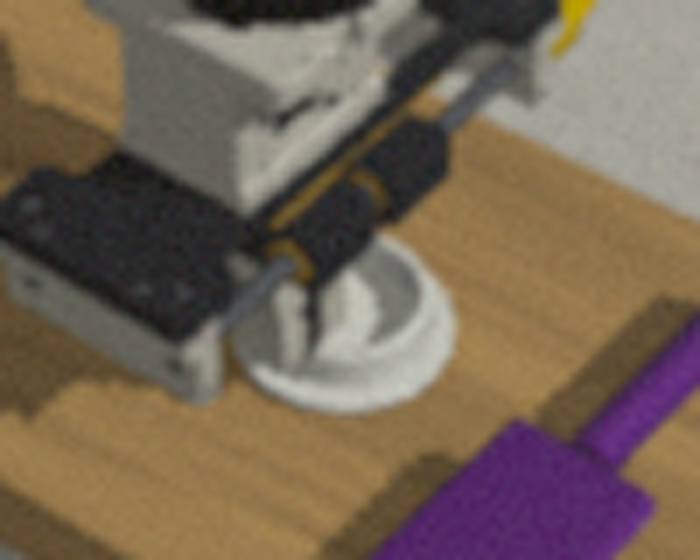

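```bash
python3 -m creep '[[0,0,0.002,0,0],[0,0,0.004,0,0],[0,0,0.006,0,0],[0,0,0.008,0,0],[0,0,0.01,0,0],[0,0,0.012,0,0],[0,0,0.014,0,0],[0,0,0.014,0,0]]'
```

```text
clock: 34.37
tool_pos: [0.6537, 0.0835, 0.091]
orientation: [180.0, -0.0, -109.1]
force: [-0.4, 0.9, -0.1]
opening: 0.0003
```

```bash
python3 -m creep '[[0,0,-0.07,0,0],[0,0,-0.14,0,0],[0,0.12,-0.14,0,0],[0,0.28,-0.14,0,0],[0,0.44,-0.14,0,0],[0,0.58,-0.14,0,0],[0,0.59,-0.11,0,0],[0,0.59,-0.08,0,0]]'
python3 -m creep '[[0,0,0.005,0,0],[0,0,0.01,0,0],[0,0,0.015,0,0],[0,0,0.02,0,0],[0,0,0.025,0,0],[0,0,0.03,0,0],[0,0,0.03,0,0],[0,0,0.03,0,0]]'
```

```text
clock: 35.03
tool_pos: [0.5983, 0.1034, 0.1003]
orientation: [-179.9, 0.1, -109.1]
force: [-0.4, 0.3, 0.2]
opening: 0.0002
clock: 35.7
tool_pos: [0.5981, 0.1028, 0.096]
orientation: [180.0, -0.0, -109.2]
force: [0.4, -0.0, 0.0]
opening: 0.0004
```

```bash
python3 -m creep '[[0,0,0.004,0,0],[0,0,0.008,0,0],[0,0,0.012,0,0],[0,0,0.016,0,0],[0,0,0.02,0,0],[0,0,0.024,0,0],[0,0,0.026,0,0],[0,0,0.026,0,0]]'
```

```text
clock: 36.37
tool_pos: [0.598, 0.1028, 0.0934]
orientation: [180.0, -0.0, -109.1]
force: [0.6, -0.6, 0.6]
opening: 0.0003
```

```bash
python3 -m creep '[[0,0,0.004,0,0],[0,0,0.008,0,0],[0,0,0.01,0,0],[0,0,0.013,0,0],[0,0,0.016,0,0],[0,0,0.019,0,0],[0,0,0.022,0,0],[0,0,0.022,0,0]]'
python3 - <<'E'
from h import *
a=snapshot("side");cv2.imwrite('pics/s15.png',crop(a["img"],257,210,50,40,7))
a=snapshot("scene");cv2.imwrite('pics/c15.png',crop(a["img"],277,240,50,40,7))
E
```

```text
clock: 37.03
tool_pos: [0.598, 0.1029, 0.0921]
orientation: [-180.0, 0.0, -109.1]
force: [-2.9, 0.6, 8.3]
opening: 0.0006
```

View pics/s15.png

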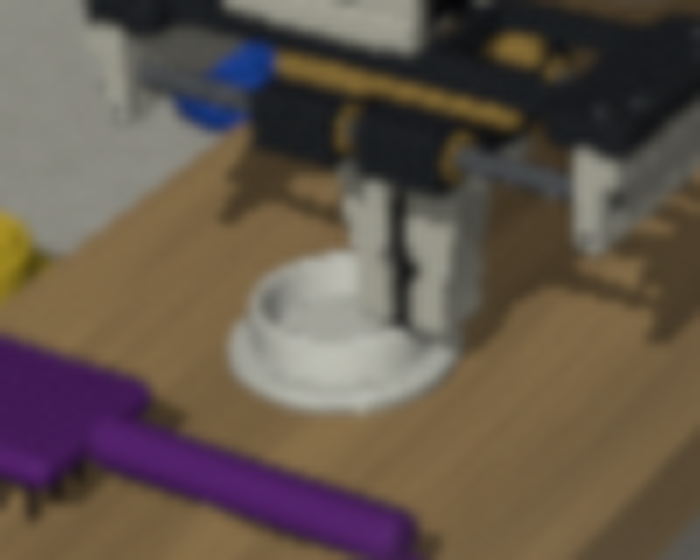

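View pics/c15.png

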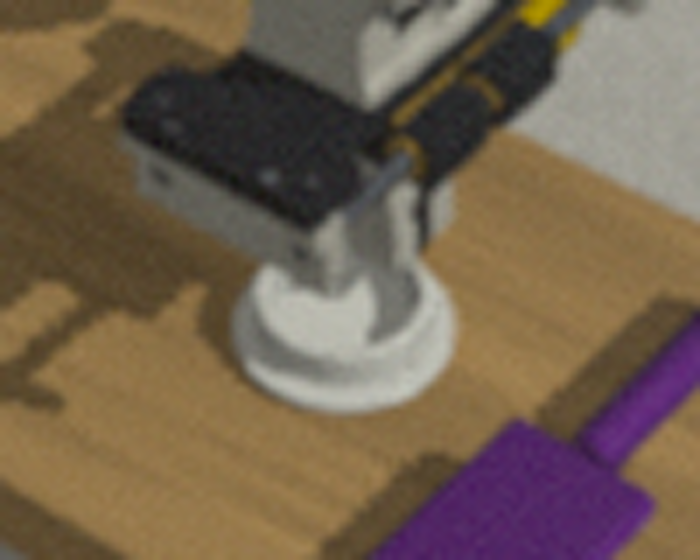

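```bash
python3 -m creep '[[0,0,0.003,0,0],[0,0,0.006,0,0],[0,0,0.009,0,0],[0,0,0.012,0,0],[0,0,0.014,0,0],[0,0,0.014,0,0],[0,0,0.014,0,0],[0,0,0.014,0,0]]'
python3 -m creep '[[0,0,0.003,0,0],[0,0,0.006,0,0],[0,0,0.009,0,0],[0,0,0.009,0,0],[0,0,0.009,0,0],[0,0,0.009,0,0],[0,0,0.009,0,0],[0,0,0.009,0,0]]'
```

```text
clock: 37.8
tool_pos: [0.5975, 0.1031, 0.0908]
orientation: [180.0, 0.0, -109.1]
force: [-7.3, 1.9, 11.9]
opening: 0.0002
clock: 38.47
tool_pos: [0.597, 0.1032, 0.0898]
orientation: [179.9, -0.0, -109.1]
force: [-8.5, 3.1, 10.8]
opening: 0.0002
```

```bash
python3 -m creep '[[0,0,-0.06,0,0],[0,0,-0.12,0,0],[-0.08,-0.08,-0.12,0,0],[-0.16,-0.16,-0.12,0,0],[-0.24,-0.24,-0.12,0,0],[-0.29,-0.29,-0.12,0,0],[-0.29,-0.29,-0.09,0,0],[-0.29,-0.29,-0.06,0,0]]'
python3 -m creep '[[0,0,0.005,0,0],[0,0,0.01,0,0],[0,0,0.015,0,0],[0,0,0.02,0,0],[0,0,0.024,0,0],[0,0,0.028,0,0],[0,0,0.03,0,0],[0,0,0.03,0,0]]'
```

```text
clock: 39.13
tool_pos: [0.6351, 0.1208, 0.0944]
orientation: [180.0, -0.0, -109.2]
force: [-0.4, -0.5, 0.5]
opening: 0.0003
clock: 39.8
tool_pos: [0.635, 0.1207, 0.092]
orientation: [-180.0, 0.0, -109.1]
force: [-0.2, 0.9, -0.6]
opening: 0.0004
```

```bash
python3 -m creep '[[0,0,0.003,0,0],[0,0,0.006,0,0],[0,0,0.009,0,0],[0,0,0.012,0,0],[0,0,0.015,0,0],[0,0,0.018,0,0],[0,0,0.018,0,0],[0,0,0.018,0,0]]'
python3 -m creep '[[0,0,0.003,0,0],[0,0,0.006,0,0],[0,0,0.009,0,0],[0,0,0.009,0,0],[0,0,0.009,0,0],[0,0,0.009,0,0],[0,0,0.009,0,0],[0,0,0.009,0,0]]'
```

```text
clock: 40.47
tool_pos: [0.635, 0.1207, 0.0903]
orientation: [-180.0, 0.0, -109.1]
force: [-0.4, 0.3, 1.0]
opening: 0.0004
clock: 41.13
tool_pos: [0.6352, 0.1208, 0.09]
orientation: [-180.0, 0.0, -109.1]
force: [-2.4, 0.1, 5.5]
opening: 0.0004
```

```bash
python3 -m creep '[[0,0,0.002,0,0],[0,0,0.004,0,0],[0,0,0.006,0,0],[0,0,0.007,0,0],[0,0,0.007,0,0],[0,0,0.007,0,0],[0,0,0.007,0,0],[0,0,0.007,0,0]]'
python3 -m creep '[[0,0,0.002,0,0],[0,0,0.004,0,0],[0,0,0.004,0,0],[0,0,0.004,0,0],[0,0,0.004,0,0],[0,0,0.004,0,0],[0,0,0.004,0,0],[0,0,0.004,0,0]]'
```

```text
clock: 41.8
tool_pos: [0.6353, 0.121, 0.0894]
orientation: [-180.0, 0.0, -109.1]
force: [-2.5, 0.8, 6.5]
opening: 0.0006
clock: 42.47
tool_pos: [0.6353, 0.121, 0.0894]
orientation: [-179.9, 0.0, -109.1]
force: [-2.8, 1.0, 8.9]
opening: 0.0007
```

```bash
python3 -m creep '[[0,0,-0.06,0,0],[0,0,-0.12,0,0],[0.1,0,-0.12,0,0],[0.25,0,-0.12,0,0],[0.4,0,-0.12,0,0],[0.52,0,-0.12,0,0],[0.58,0,-0.09,0,0],[0.58,0,-0.06,0,0]]'
python3 -m creep '[[0,0,0.005,0,0],[0,0,0.01,0,0],[0,0,0.015,0,0],[0,0,0.02,0,0],[0,0,0.024,0,0],[0,0,0.028,0,0],[0,0,0.032,0,0],[0,0,0.034,0,0]]'
```

```text
clock: 43.13
tool_pos: [0.6153, 0.064, 0.0941]
orientation: [180.0, 0.0, -109.3]
force: [-0.3, 0.2, -0.3]
opening: 0.0005
clock: 43.8
tool_pos: [0.616, 0.0661, 0.0907]
orientation: [-180.0, 0.0, -109.1]
force: [0.1, 0.5, 0.4]
opening: 0.0008
```

```bash
python3 -m creep '[[0,0,0.002,0,0],[0,0,0.004,0,0],[0,0,0.006,0,0],[0,0,0.008,0,0],[0,0,0.01,0,0],[0,0,0.012,0,0],[0,0,0.012,0,0],[0,0,0.012,0,0]]'
python3 -m creep '[[0,0,0.002,0,0],[0,0,0.004,0,0],[0,0,0.006,0,0],[0,0,0.006,0,0],[0,0,0.006,0,0],[0,0,0.006,0,0],[0,0,0.006,0,0],[0,0,0.006,0,0]]'
```

```text
clock: 44.47
tool_pos: [0.6161, 0.066, 0.0904]
orientation: [-180.0, 0.0, -109.1]
force: [-3.2, 1.1, 7.9]
opening: 0.0005
clock: 45.13
tool_pos: [0.6161, 0.0657, 0.0898]
orientation: [-180.0, 0.0, -109.1]
force: [-2.7, -0.4, 7.5]
opening: 0.0006
```

```bash
python3 -m creep '[[0,0,0.002,0,0],[0,0,0.004,0,0],[0,0,0.006,0,0],[0,0,0.006,0,0],[0,0,0.006,0,0],[0,0,0.006,0,0],[0,0,0.006,0,0],[0,0,0.006,0,0]]'
python3 - <<'E'
from h import *
a=snapshot("side");cv2.imwrite('pics/s16.png',crop(a["img"],257,215,50,40,7))
E
```

```text
clock: 45.8
tool_pos: [0.6161, 0.0657, 0.0897]
orientation: [-179.9, 0.0, -109.1]
force: [-4.9, -0.2, 11.1]
opening: 0.0002
```

View pics/s16.png

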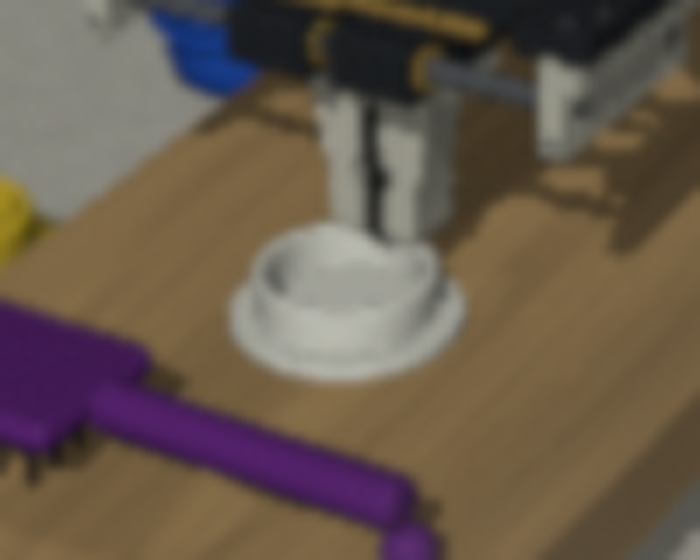

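```bash
python3 -m creep '[[0,0,0.002,0,0],[0,0,0.004,0,0],[0,0,0.006,0,0],[0,0,0.006,0,0],[0,0,0.006,0,0],[0,0,0.006,0,0],[0,0,0.006,0,0],[0,0,0.006,0,0]]'
```

```text
clock: 46.52
tool_pos: [0.6163, 0.0655, 0.0891]
orientation: [-179.9, -0.0, -109.1]
force: [-3.5, -1.6, 9.4]
opening: 0.0004
```

```bash
python3 -m creep '[[0,0,-0.06,0,0],[0,0,-0.12,0,0],[-0.08,-0.08,-0.12,0,0],[-0.16,-0.16,-0.12,0,0],[-0.24,-0.24,-0.12,0,0],[-0.29,-0.29,-0.12,0,0],[-0.29,-0.29,-0.09,0,0],[-0.29,-0.29,-0.05,0,0]]'
python3 -m creep '[[0,0,0.005,0,0],[0,0,0.01,0,0],[0,0,0.014,0,0],[0,0,0.018,0,0],[0,0,0.022,0,0],[0,0,0.026,0,0],[0,0,0.03,0,0],[0,0,0.03,0,0]]'
```

```text
clock: 47.18
tool_pos: [0.653, 0.084, 0.0922]
orientation: [180.0, -0.0, -109.2]
force: [-0.5, -0.6, -0.7]
opening: 0.0003
clock: 47.85
tool_pos: [0.6528, 0.0838, 0.0898]
orientation: [-180.0, 0.0, -109.1]
force: [-0.7, 0.3, -0.1]
opening: 0.0004
```

```bash
python3 -m creep '[[0,0,0.002,0,0],[0,0,0.004,0,0],[0,0,0.006,0,0],[0,0,0.008,0,0],[0,0,0.01,0,0],[0,0,0.012,0,0],[0,0,0.012,0,0],[0,0,0.012,0,0]]'
```

```text
clock: 48.52
tool_pos: [0.6531, 0.0838, 0.0894]
orientation: [-180.0, 0.0, -109.1]
force: [-2.3, -1.1, 7.0]
opening: 0.0007
```

```bash
python3 -m creep '[[0,0,0.002,0,0],[0,0,0.004,0,0],[0,0,0.006,0,0],[0,0,0.006,0,0],[0,0,0.006,0,0],[0,0,0.006,0,0],[0,0,0.006,0,0],[0,0,0.006,0,0]]'
```

```text
clock: 49.18
tool_pos: [0.6531, 0.0839, 0.0893]
orientation: [-179.9, 0.0, -109.1]
force: [-3.4, 0.5, 9.2]
opening: 0.0002
```

```bash
python3 -m creep '[[0,0,-0.06,0,0],[0,0,-0.12,0,0],[0,0.12,-0.12,0,0],[0,0.28,-0.12,0,0],[0,0.44,-0.12,0,0],[0,0.56,-0.12,0,0],[0,0.57,-0.09,0,0],[0,0.57,-0.05,0,0]]'
python3 -m creep '[[0,0,0.005,0,0],[0,0,0.01,0,0],[0,0,0.015,0,0],[0,0,0.019,0,0],[0,0,0.023,0,0],[0,0,0.026,0,0],[0,0,0.03,0,0],[0,0,0.03,0,0]]'
```

```text
clock: 49.85
tool_pos: [0.5992, 0.103, 0.0936]
orientation: [-179.9, 0.1, -109.1]
force: [0.0, 0.1, 0.9]
opening: 0.0002
clock: 50.52
tool_pos: [0.599, 0.1025, 0.0899]
orientation: [180.0, -0.0, -109.2]
force: [0.4, -0.2, 0.9]
opening: 0.0004
```

```bash
python3 -m creep '[[0,0,0.002,0,0],[0,0,0.004,0,0],[0,0,0.006,0,0],[0,0,0.008,0,0],[0,0,0.01,0,0],[0,0,0.012,0,0],[0,0,0.012,0,0],[0,0,0.012,0,0]]'
```

```text
clock: 51.18
tool_pos: [0.5991, 0.1026, 0.0894]
orientation: [-180.0, 0.0, -109.1]
force: [-2.5, 0.4, 6.1]
opening: 0.0003
```

```bash
python3 -m creep '[[0,0,0.002,0,0],[0,0,0.004,0,0],[0,0,0.006,0,0],[0,0,0.008,0,0],[0,0,0.008,0,0],[0,0,0.008,0,0],[0,0,0.008,0,0],[0,0,0.008,0,0]]'
```

```text
clock: 51.85
tool_pos: [0.5991, 0.1026, 0.0892]
orientation: [-180.0, 0.0, -109.1]
force: [-4.3, 0.5, 10.2]
opening: 0.0001
```

```bash
python3 -m creep '[[0,0,-0.06,0,0],[0,0,-0.12,0,0],[-0.08,-0.08,-0.12,0,0],[-0.16,-0.16,-0.12,0,0],[-0.24,-0.24,-0.12,0,0],[-0.29,-0.28,-0.12,0,0],[-0.29,-0.28,-0.09,0,0],[-0.29,-0.28,-0.05,0,0]]'
python3 -m creep '[[0,0,0.005,0,0],[0,0,0.01,0,0],[0,0,0.015,0,0],[0,0,0.02,0,0],[0,0,0.025,0,0],[0,0,0.03,0,0],[0,0,0.035,0,0],[0,0,0.04,0,0]]'
```

```text
clock: 52.52
tool_pos: [0.6352, 0.1209, 0.0925]
orientation: [180.0, -0.0, -109.2]
force: [0.4, -0.2, -0.5]
opening: 0.0003
clock: 53.18
tool_pos: [0.6351, 0.1208, 0.0893]
orientation: [-180.0, 0.0, -109.1]
force: [-1.5, 0.1, 5.6]
opening: 0.0002
```

```bash
python3 -m creep '[[0,0,0.002,0,0],[0,0,0.004,0,0],[0,0,0.006,0,0],[0,0,0.008,0,0],[0,0,0.008,0,0],[0,0,0.008,0,0],[0,0,0.008,0,0],[0,0,0.008,0,0]]'
python3 -m creep '[[0,0,-0.1,0,0],[0,0,-0.25,0,0],[0,0,-0.4,0,0],[0,0,-0.55,0,0],[0,0,-0.7,0,0],[0,0,-0.85,0,0],[0,0,-1,0,0],[0,0,-1,0,0]]'
python3 -m creep '[[0.12,0,0,0,0],[0.24,0,0,0,0],[0.36,0,0,0,0],[0.48,0,0,0,0],[0.6,0,0,0,0],[0.72,0,0,0,0],[0.72,0,0,0,0],[0.72,0,0,0,0]]'
python3 - <<'E'
from h import *
a=snapshot("side");cv2.imwrite('pics/s17.png',crop(a["img"],257,215,50,40,7))
a=snapshot("wrist");cv2.imwrite('pics/w17.png',a["img"]);state()
E
```

```text
clock: 53.85
tool_pos: [0.6352, 0.1208, 0.0892]
orientation: [-180.0, 0.0, -109.1]
force: [-3.8, -0.3, 7.7]
opening: 0.0003
clock: 54.52
tool_pos: [0.6367, 0.1211, 0.1922]
orientation: [-179.7, 0.2, -109.1]
force: [0.4, -0.4, 0.4]
opening: 0.0007
clock: 55.18
tool_pos: [0.6112, 0.0516, 0.1883]
orientation: [-180.0, 0.0, -109.2]
force: [0.2, 0.6, -0.6]
opening: 0.0004
t 55.28 tcp [0.6115 0.0526 0.1882] rpy [-1.7999e+02  1.0000e-02 -1.0917e+02] F [-0.   0.2  0.3] op 0.5
```

View pics/s17.png

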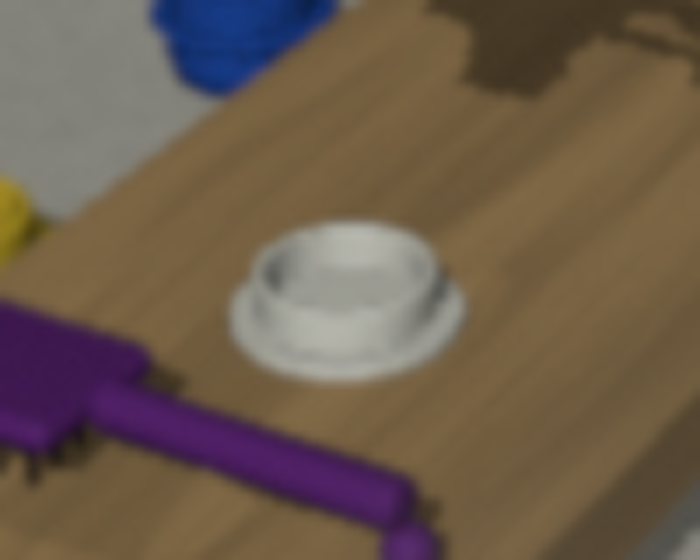

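View pics/w17.png

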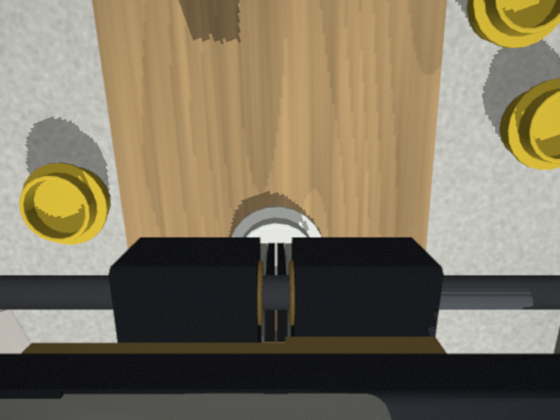

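```bash
python3 - <<'E'
from h import *
s=snapshot("side"); a=snapshot("scene")
for n,s,b in(("side",s,(225,190,290,245)),("scene",a,(240,215,315,275))):
    c,m=rim(s,.07,b,.076,thr=95,sat=55)
    f=s["img"].copy()
    # flange outer lower half only -> circle fit on z=.072
    lo=c[c[:,1]>np.percentile(c[:,1],50)].astype(float)
    P=np.array([onz(s,u,v,.072)[:2] for u,v in lo])
    A=np.c_[2*P,np.ones(len(P))];x=np.linalg.lstsq(A,(P**2).sum(1),rcond=None)[0]
    print(n,x[:2],2*np.sqrt(x[2]+x[0]**2+x[1]**2),c.min(0),c.max(0))
state()
E
```

```text
side [0.62578677 0.0972334 ] 0.07313585517636766 [240 206] [273 229]
scene [0.62653108 0.09474294] 0.07423709822663276 [260 233] [291 258]
t 55.38 tcp [0.6115 0.053  0.1881] rpy [-180.      0.   -109.13] F [ 1.   0.5 -0.3] op 0.4
```

```bash
python3 -c "
from plant import workorder
print(workorder.close_job())"
```

```text
the job is handed in; nothing more can be done
None
```

I set the cup foot down in the hole, let it go upright and pressed it home with light pushes on four sides of the rim. I then drew the arm clear and handed the job in at about 55 s; no verdict came back.

- **Height and squareness:** the last push on each side stopped at a rim height of 89.1 to 89.3 mm, against 89 mm for fully home. That puts the flange about 0.3 mm above the board or less, and square to well under 0.01 rad. The last side picture shows it lying flat.
- **Push force:** at the end of each push the force read at most about 16 to 17 N, sideways part included. I only read it at the end of each call, so short peaks between readings were not seen.
- **Centre:** the scene and side cameras put the cup at (0.627, 0.095) and (0.626, 0.097) m, against (0.6255, 0.0958) m for the hole from the same two cameras. The fitted flange came out at 73 to 74 mm instead of 76 mm, so this check is rough.
- **Disagreement between cameras:** the wrist camera read about 1.4 mm off sideways, which I found from the gripped cup and corrected for. Even so, it put the hole 2 to 3 mm lower in y than the other two cameras did.
- **Other objects:** I saw no contact with the tumbler, jar, brush or razor, but I did not measure their positions again at the end.

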